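Weigh out marble lumps with the weighing scoop

TASK

Weigh out a charge of marble: take the steel weighing scoop off the balance, scoop at least three of the five white lumps out of the blue tray with it, never touching the lumps with the fingers, then set the loaded scoop level in the middle of the balance pan and let go of it for a moment so that it is weighed. Take it up again by a slanted grip or any other that lets you tip it steeply, and tip at least three lumps into the clear sample box without knocking the box over. Last, stand the emptied scoop level in the middle of the balance pan again for the check weighing; no lump may be left outside the sample box and the tray, and the bottle, flask, vial and dishes around are to stay where they are.

Things in the scene. Friction and masses are not known exactly. Their poses are not given: they have to be found in the camera images.
- scoop: Steel weighing scoop, 187 mm long, 75 mm wide, 120 g. Origin: centre of the flat underside of its pan; x points to the open nose, z up. Pan 90 mm long (x -45 to +45), 70 mm wide inside; side walls 33 mm high at the back, falling to 4 mm at the nose; back wall 34 mm high. It stands by itself on its flat underside, empty or loaded; at the start empty on the balance pan.
- scoop_grip (a point): Middle of the scoop's black grip, at x -105, y 0, z 62 mm of the scoop. The grip is a level bar 16 mm wide and 16 mm high, from x -62 to x -142. Pinch it across its width (scoop's y), from straight above or slanted; fingers slanted forward, towards the nose, leave the most room to tip. Lumps slide out only with the nose well over 40 degrees down.
- scoop_nose (a point): Middle of the scoop's front lip, on the underside, at x +45 mm of the scoop. The floor is 2.5 mm thick and thins to 1 mm at the lip. Lumps stay in while the scoop is carried gently, best with the nose about 15 degrees up; at 35 degrees up or more they slide back to the rear wall.
- scoop_bowl (a point): Middle of the scoop's pan, 15 mm above its underside. A lump counts as in the scoop when its centre is within 48 mm of this point.
- tray: Blue plastic tray, fixed to the bench, 206 mm long (its x) by 156 mm wide (its y), walls 3 mm thick, rim 31.5 mm above the bench, flat floor 3 mm above the bench. Origin: centre of its underside. The lumps lie in its +x half, towards the +x end wall; the other half is empty. Pushing the scoop's lip along the floor to the +x end wall, nose to +x, makes the lumps ride up into the scoop.
- tray_end (a point): Foot of the inner face of the tray's +x end wall, in the middle of that wall, on the tray floor. If lumps jam against this wall, back off about 15 mm and push again.
- balance: White bench balance, fixed to the bench, 172 mm deep (x) by 140 mm wide (y), housing 43 mm high. Origin: centre of its underside; its slanted front with the display faces its -x.
- pan_center (a point): Centre of the top face of the balance's round steel pan (119 mm in diameter, 4 mm thick) with the pan unloaded, 58 mm above the bench. The pan is free all round.
- balance_pan (a joint): How far the sprung balance pan has sunk, in m: 0 when empty, about 0.8 mm per 100 g laid on it, stop at 4 mm.
- sample_box: Open clear polypropylene box, loose, 117 by 124 mm at the rim and 75 mm high, 150 g. Origin: centre of its underside. Inside 88 mm (its x) by 96 mm (its y), floor 2 mm thick.
- lump_1: White marble lump, 21 to 25 mm across and 21 mm high, 20 g, loose; lies in the tray at the start. Origin: its centre.
- lump_2: White marble lump, 21 to 25 mm across and 21 mm high, 20 g, loose; lies in the tray at the start. Origin: its centre.
- lump_3: White marble lump, 21 to 25 mm across and 21 mm high, 20 g, loose; lies in the tray at the start. Origin: its centre.
- lump_4: White marble lump, 21 to 25 mm across and 21 mm high, 20 g, loose; lies in the tray at the start. Origin: its centre.
- lump_5: White marble lump, 21 to 25 mm across and 21 mm high, 20 g, loose; lies in the tray at the start. Origin: its centre.
- media_bottle: Bystander, loose, to be left alone: media bottle with a blue cap, 69 mm in diameter, 140 mm high, behind the work between the hotplate and the centrifuge. Origin: centre of its underside.
- conical_flask: Bystander, loose, to be left alone: glass conical flask, 72 mm in diameter, 115 mm high, behind the tray on the right. Origin: centre of its underside.
- red_cap_vial: Bystander, loose, to be left alone: small vial with a red cap, 27 mm in diameter, 51 mm high, beside the media bottle. Origin: centre of its underside.
- petri_dishes: Bystander, loose, to be left alone: two stacked petri dishes, 90 mm in diameter, 31 mm high, behind on the left. Origin: centre of its underside.

How it is judged:
On the way, in this order (a step that is already met when the one before it is completed fails the run):
1. at least three lumps are in the scoop and the scoop is lifted clear of the tray ((distance between each of lump_1, lump_2, lump_3 and scoop_bowl below 0.048 m or distance between each of lump_1, lump_2, lump_4 and scoop_bowl below 0.048 m or distance between each of lump_1, lump_2, lump_5 and scoop_bowl below 0.048 m or distance between each of lump_1, lump_3, lump_4 and scoop_bowl below 0.048 m or distance between each of lump_1, lump_3, lump_5 and scoop_bowl below 0.048 m or distance between each of lump_1, lump_4, lump_5 and scoop_bowl below 0.048 m or distance between each of lump_2, lump_3, lump_4 and scoop_bowl below 0.048 m or distance between each of lump_2, lump_3, lump_5 and scoop_bowl below 0.048 m or distance between each of lump_2, lump_4, lump_5 and scoop_bowl below 0.048 m or distance between each of lump_3, lump_4, lump_5 and scoop_bowl below 0.048 m) and height (world z) of scoop above 0.045 m and contact force between scoop and tray below 0.02 N), for 0.2 s.
2. the scoop with at least three lumps stands level and released on the balance pan, its middle within 30 mm of the pan's centre ((distance between each of lump_1, lump_2, lump_3 and scoop_bowl below 0.048 m or distance between each of lump_1, lump_2, lump_4 and scoop_bowl below 0.048 m or distance between each of lump_1, lump_2, lump_5 and scoop_bowl below 0.048 m or distance between each of lump_1, lump_3, lump_4 and scoop_bowl below 0.048 m or distance between each of lump_1, lump_3, lump_5 and scoop_bowl below 0.048 m or distance between each of lump_1, lump_4, lump_5 and scoop_bowl below 0.048 m or distance between each of lump_2, lump_3, lump_4 and scoop_bowl below 0.048 m or distance between each of lump_2, lump_3, lump_5 and scoop_bowl below 0.048 m or distance between each of lump_2, lump_4, lump_5 and scoop_bowl below 0.048 m or distance between each of lump_3, lump_4, lump_5 and scoop_bowl below 0.048 m) and horizontal distance between scoop and pan_center below 0.03 m and angle between scoop's own z axis and vertical below 0.1 rad and z of scoop in the frame of pan_center below 0.006 m and value of joint balance_pan above 0.0004 m and contact force between the fingers and scoop below 0.05 N and linear speed of scoop below 0.02 m/s), for 0.4 s.
3. at least three lumps lie in the sample box ((((horizontal distance between lump_1 and sample_box below 0.055 m and z of lump_1 in the frame of sample_box below 0.07 m) and (horizontal distance between lump_2 and sample_box below 0.055 m and z of lump_2 in the frame of sample_box below 0.07 m) and (horizontal distance between lump_3 and sample_box below 0.055 m and z of lump_3 in the frame of sample_box below 0.07 m)) or ((horizontal distance between lump_1 and sample_box below 0.055 m and z of lump_1 in the frame of sample_box below 0.07 m) and (horizontal distance between lump_2 and sample_box below 0.055 m and z of lump_2 in the frame of sample_box below 0.07 m) and (horizontal distance between lump_4 and sample_box below 0.055 m and z of lump_4 in the frame of sample_box below 0.07 m)) or ((horizontal distance between lump_1 and sample_box below 0.055 m and z of lump_1 in the frame of sample_box below 0.07 m) and (horizontal distance between lump_2 and sample_box below 0.055 m and z of lump_2 in the frame of sample_box below 0.07 m) and (horizontal distance between lump_5 and sample_box below 0.055 m and z of lump_5 in the frame of sample_box below 0.07 m)) or ((horizontal distance between lump_1 and sample_box below 0.055 m and z of lump_1 in the frame of sample_box below 0.07 m) and (horizontal distance between lump_3 and sample_box below 0.055 m and z of lump_3 in the frame of sample_box below 0.07 m) and (horizontal distance between lump_4 and sample_box below 0.055 m and z of lump_4 in the frame of sample_box below 0.07 m)) or ((horizontal distance between lump_1 and sample_box below 0.055 m and z of lump_1 in the frame of sample_box below 0.07 m) and (horizontal distance between lump_3 and sample_box below 0.055 m and z of lump_3 in the frame of sample_box below 0.07 m) and (horizontal distance between lump_5 and sample_box below 0.055 m and z of lump_5 in the frame of sample_box below 0.07 m)) or ((horizontal distance between lump_1 and sample_box below 0.055 m and z of lump_1 in the frame of sample_box below 0.07 m) and (horizontal distance between lump_4 and sample_box below 0.055 m and z of lump_4 in the frame of sample_box below 0.07 m) and (horizontal distance between lump_5 and sample_box below 0.055 m and z of lump_5 in the frame of sample_box below 0.07 m)) or ((horizontal distance between lump_2 and sample_box below 0.055 m and z of lump_2 in the frame of sample_box below 0.07 m) and (horizontal distance between lump_3 and sample_box below 0.055 m and z of lump_3 in the frame of sample_box below 0.07 m) and (horizontal distance between lump_4 and sample_box below 0.055 m and z of lump_4 in the frame of sample_box below 0.07 m)) or ((horizontal distance between lump_2 and sample_box below 0.055 m and z of lump_2 in the frame of sample_box below 0.07 m) and (horizontal distance between lump_3 and sample_box below 0.055 m and z of lump_3 in the frame of sample_box below 0.07 m) and (horizontal distance between lump_5 and sample_box below 0.055 m and z of lump_5 in the frame of sample_box below 0.07 m)) or ((horizontal distance between lump_2 and sample_box below 0.055 m and z of lump_2 in the frame of sample_box below 0.07 m) and (horizontal distance between lump_4 and sample_box below 0.055 m and z of lump_4 in the frame of sample_box below 0.07 m) and (horizontal distance between lump_5 and sample_box below 0.055 m and z of lump_5 in the frame of sample_box below 0.07 m)) or ((horizontal distance between lump_3 and sample_box below 0.055 m and z of lump_3 in the frame of sample_box below 0.07 m) and (horizontal distance between lump_4 and sample_box below 0.055 m and z of lump_4 in the frame of sample_box below 0.07 m) and (horizontal distance between lump_5 and sample_box below 0.055 m and z of lump_5 in the frame of sample_box below 0.07 m)))), for 0.2 s.
At the end, for the whole second after the job is handed in: At least three lumps lie in the sample box (upright on the bench), every other lump lies in the box or in the tray, and the empty scoop stands level (within 6 degrees), at rest and released on the balance pan, the middle of its underside within 30 mm of the pan's centre ((((horizontal distance between lump_1 and sample_box below 0.055 m and z of lump_1 in the frame of sample_box below 0.07 m) and (horizontal distance between lump_2 and sample_box below 0.055 m and z of lump_2 in the frame of sample_box below 0.07 m) and (horizontal distance between lump_3 and sample_box below 0.055 m and z of lump_3 in the frame of sample_box below 0.07 m)) or ((horizontal distance between lump_1 and sample_box below 0.055 m and z of lump_1 in the frame of sample_box below 0.07 m) and (horizontal distance between lump_2 and sample_box below 0.055 m and z of lump_2 in the frame of sample_box below 0.07 m) and (horizontal distance between lump_4 and sample_box below 0.055 m and z of lump_4 in the frame of sample_box below 0.07 m)) or ((horizontal distance between lump_1 and sample_box below 0.055 m and z of lump_1 in the frame of sample_box below 0.07 m) and (horizontal distance between lump_2 and sample_box below 0.055 m and z of lump_2 in the frame of sample_box below 0.07 m) and (horizontal distance between lump_5 and sample_box below 0.055 m and z of lump_5 in the frame of sample_box below 0.07 m)) or ((horizontal distance between lump_1 and sample_box below 0.055 m and z of lump_1 in the frame of sample_box below 0.07 m) and (horizontal distance between lump_3 and sample_box below 0.055 m and z of lump_3 in the frame of sample_box below 0.07 m) and (horizontal distance between lump_4 and sample_box below 0.055 m and z of lump_4 in the frame of sample_box below 0.07 m)) or ((horizontal distance between lump_1 and sample_box below 0.055 m and z of lump_1 in the frame of sample_box below 0.07 m) and (horizontal distance between lump_3 and sample_box below 0.055 m and z of lump_3 in the frame of sample_box below 0.07 m) and (horizontal distance between lump_5 and sample_box below 0.055 m and z of lump_5 in the frame of sample_box below 0.07 m)) or ((horizontal distance between lump_1 and sample_box below 0.055 m and z of lump_1 in the frame of sample_box below 0.07 m) and (horizontal distance between lump_4 and sample_box below 0.055 m and z of lump_4 in the frame of sample_box below 0.07 m) and (horizontal distance between lump_5 and sample_box below 0.055 m and z of lump_5 in the frame of sample_box below 0.07 m)) or ((horizontal distance between lump_2 and sample_box below 0.055 m and z of lump_2 in the frame of sample_box below 0.07 m) and (horizontal distance between lump_3 and sample_box below 0.055 m and z of lump_3 in the frame of sample_box below 0.07 m) and (horizontal distance between lump_4 and sample_box below 0.055 m and z of lump_4 in the frame of sample_box below 0.07 m)) or ((horizontal distance between lump_2 and sample_box below 0.055 m and z of lump_2 in the frame of sample_box below 0.07 m) and (horizontal distance between lump_3 and sample_box below 0.055 m and z of lump_3 in the frame of sample_box below 0.07 m) and (horizontal distance between lump_5 and sample_box below 0.055 m and z of lump_5 in the frame of sample_box below 0.07 m)) or ((horizontal distance between lump_2 and sample_box below 0.055 m and z of lump_2 in the frame of sample_box below 0.07 m) and (horizontal distance between lump_4 and sample_box below 0.055 m and z of lump_4 in the frame of sample_box below 0.07 m) and (horizontal distance between lump_5 and sample_box below 0.055 m and z of lump_5 in the frame of sample_box below 0.07 m)) or ((horizontal distance between lump_3 and sample_box below 0.055 m and z of lump_3 in the frame of sample_box below 0.07 m) and (horizontal distance between lump_4 and sample_box below 0.055 m and z of lump_4 in the frame of sample_box below 0.07 m) and (horizontal distance between lump_5 and sample_box below 0.055 m and z of lump_5 in the frame of sample_box below 0.07 m))) and ((horizontal distance between lump_1 and sample_box below 0.055 m and z of lump_1 in the frame of sample_box below 0.07 m) or (x of lump_1 in the frame of tray between -0.101 and 0.101 m and y of lump_1 in the frame of tray between -0.076 and 0.076 m and height (world z) of lump_1 below 0.045 m)) and ((horizontal distance between lump_2 and sample_box below 0.055 m and z of lump_2 in the frame of sample_box below 0.07 m) or (x of lump_2 in the frame of tray between -0.101 and 0.101 m and y of lump_2 in the frame of tray between -0.076 and 0.076 m and height (world z) of lump_2 below 0.045 m)) and ((horizontal distance between lump_3 and sample_box below 0.055 m and z of lump_3 in the frame of sample_box below 0.07 m) or (x of lump_3 in the frame of tray between -0.101 and 0.101 m and y of lump_3 in the frame of tray between -0.076 and 0.076 m and height (world z) of lump_3 below 0.045 m)) and ((horizontal distance between lump_4 and sample_box below 0.055 m and z of lump_4 in the frame of sample_box below 0.07 m) or (x of lump_4 in the frame of tray between -0.101 and 0.101 m and y of lump_4 in the frame of tray between -0.076 and 0.076 m and height (world z) of lump_4 below 0.045 m)) and ((horizontal distance between lump_5 and sample_box below 0.055 m and z of lump_5 in the frame of sample_box below 0.07 m) or (x of lump_5 in the frame of tray between -0.101 and 0.101 m and y of lump_5 in the frame of tray between -0.076 and 0.076 m and height (world z) of lump_5 below 0.045 m)) and not (distance between lump_1 and scoop_bowl below 0.048 m) and not (distance between lump_2 and scoop_bowl below 0.048 m) and not (distance between lump_3 and scoop_bowl below 0.048 m) and not (distance between lump_4 and scoop_bowl below 0.048 m) and not (distance between lump_5 and scoop_bowl below 0.048 m) and horizontal distance between scoop and pan_center below 0.03 m and angle between each of scoop, sample_box's own z axis and vertical below 0.1 rad and z of scoop in the frame of pan_center below 0.006 m and value of joint balance_pan above 0.0004 m and contact force between the fingers and scoop below 0.05 N and linear speed of each of scoop, sample_box below 0.02 m/s and height (world z) of sample_box below 0.01 m); the robot touches nothing.
It fails at once if the fingers touch a lump (contact force between the fingers and lump_1 above 0.5 N or contact force between the fingers and lump_2 above 0.5 N or contact force between the fingers and lump_3 above 0.5 N or contact force between the fingers and lump_4 above 0.5 N or contact force between the fingers and lump_5 above 0.5 N).
It fails at once if the sample box is tipped by more than 25 degrees (angle between sample_box's own z axis and vertical above 0.44 rad).
It fails at once if the bottle, flask, vial or dishes standing round the work are pushed by more than 25 mm or tipped (distance of any of media_bottle, conical_flask, red_cap_vial, petri_dishes from where it was at the start of the episode above 0.025 m or angle between any of media_bottle, conical_flask, red_cap_vial, petri_dishes's own z axis and vertical above 0.3 rad).
It also fails if it takes over 72 s, if anything falls off the work surface, if the arm or the gripper's body presses on something with over 40 N, if the wrist force passes 120 N, or if a joint passes its speed limit or range.

ROBOT

A 6-joint arm with a two-finger parallel gripper is mounted at the origin on a cart in front of the work surface, level with it; the furniture and walls round the work are solid. World frame = base frame: x ahead of the robot, y to its left, z up, the work surface at z = 0. Lengths are in m, angles in rad, forces in N, time in s.
With the tool pointing down it reaches from about 0.35 to 1 m from the base axis. Payload 7.1 kg.
Tool frame: the origin (TCP) lies at the very end of the fingers, on their centre line; the grasp point (between the pads) lies 19 mm behind it; z points along the fingers, y is the line along which they close (so a half turn about z gives the same grasp; the last joint's range is limited). The gripper opens to 85 mm and grips with 20 to 120 N. Pads are 22 mm wide; open, the fingers measure 114 mm over their backs; the gripper's body (76 mm by 85 mm) begins 54 mm behind the grasp point. The pads swing forward as they close: fully open they stand 13 mm farther back than shut.
Start: joints at [-0.019, 0.423, 1.63, -0, 1.089, -0.019], TCP at [0.625, 0, 0.231] pointing down, gripper open.
Joint ranges: [-3, 3], [-0.9, 2.11], [0.09, 2.58], [-1.31, 4.45], [0.11, 2.69], [-2.54, 2.54]. Speed limits (rad/s): [2.39, 2.39, 3.01, 3.14, 3.14, 3.14].

INTERFACE

Orientations are given as a 3x3 rotation matrix whose columns are the frame's x, y, z axes.
In Python, from workcell import r gives the robot as it stands. The module is installed in compiled form; this text tells all that it offers.
- The arm moves only by the shell command python3 -m crank 'ROWS' [FORCE]. ROWS is a JSON object whose one key "plan" holds a list that holds one entry, the list of rows, each a list of 7 numbers: the shift along the tool's x, y, z in cm, then the turn, a rotation vector about the tool's x, y, z in rad, then the opening, from 0 (shut) to 1 (fully open). A call has 1 to 5 rows; each row is the pose to reach, as a shift and turn from the pose commanded when the call began, along the tool's axes at that moment; what a row does not reach only later rows make up. A row lasts 1/12 s, in which the tool goes at most 41.7 mm and 7.16 degrees, less where a joint would pass 70% of its speed; a pose out of reach is approached as far as the arm can. A call with a gripper value outside its range is refused whole. The fingers move at their own pace and stop on an object; FORCE is the grip in N (left out, the last holds). Time passes only in rows, so rows that repeat a pose let the fingers close. It gives the time, the measured TCP pose, the force, the opening and the grip force at its end, in the units of the state.
- r.observe(): the state, without advancing time (a new reading comes with each control period).
- r.capture(name): name is "scene" or "side" or "wrist"; returns (picture, depth): 400x640x3 uint8, blue, green, red; 400x640 float32, m along the optical axis (not along the pixel's ray), 0 where there is no reading.
- r.camera_model(name): a dict with "fx", "fy", "cx", "cy" (pixels), "R" (3x3) and "t" (3): a world point X has camera coordinates R X + t; the wrist camera has in their place "T_tool_cam" (4x4, takes a point from camera to tool coordinates, whose origin is the TCP and whose axes are the flange's). Camera axes: x right, y down, z forward; pixel columns grow to the right and rows downward; lengths in m; the calibration is good to about 2 mm. A picture is of the moment at which its call begins: read the wrist's pose just before it. camera_model takes no time and is no camera call.
- r.hand_in(): hands the job in; it is judged then, once.
Trained networks look in the newest picture that a camera, given by its name, has taken for a name from the list of things; names that differ only in an ending like _2 or _b are one class to them, and where a whole thing is asked for, a point or a joint stands for the part that bears it (a point fixed in the world has none). Each returns a list of dicts, best first, with "conf" (0 to 1); they miss things now and then, are a little off and sometimes report something else, mostly with a low value. They report only what shows in the picture. A call takes as long as a camera call.
- r.masks_of(camera, target): "pixels" (400x640 bool, what is visible of it) and "rect" ([left, top, width, height] in pixels, round what is visible of it).
The state is a dict: "clock": time; "joint_pos": joint angles; "joint_vel": joint speeds; "tau": joint torques, N m; "ee_pos": TCP position; "orientation": TCP orientation; "wrist_force": force on the tool from outside, world axes, zero at the start; "torque": the same for the moment, N m; "gripper_width": finger opening in m; "gripper_force": force on a finger pad.
Only numpy, scipy, OpenCV 4.12 (cv2) and the standard library are available. Lean on these libraries where they do the work, as an engineer would, in place of code of your own. Each camera call takes 0.05 s, during which the arm holds its last target. There are 200 camera calls.

## Working session

There is one attempt and no reset: what is moved stays moved. The work goes in short steps, Python scripts to look and compute and a shell command to move; the robot and the scene stay as the last step left them, time stands still between calls to the robot, and variables do not carry over. Pictures are saved under pics/ and viewed, at most 10 in all, crops included, and the job is handed in when it is done.

```bash
mkdir -p pics
cat > h.py <<'E'
import numpy as np, cv2
from workcell import r
def cam(n):
    m=r.camera_model(n)
    if 'R' in m: return m,np.array(m['R']),np.array(m['t'])
    s=r.observe(); T=np.eye(4); T[:3,:3]=s['orientation']; T[:3,3]=s['ee_pos']
    W=np.linalg.inv(T@np.array(m['T_tool_cam'])); return m,W[:3,:3],W[:3,3]
def cloud(n,d,C=None):
    m,R,t=C or cam(n); v,u=np.mgrid[0:400,0:640]
    P=np.stack([(u-m['cx'])/m['fx']*d,(v-m['cy'])/m['fy']*d,d],-1)
    return (P-t)@R
def proj(n,X,C=None):
    m,R,t=C or cam(n); p=np.atleast_2d(X)@R.T+t
    return np.c_[m['fx']*p[:,0]/p[:,2]+m['cx'],m['fy']*p[:,1]/p[:,2]+m['cy']]
def summ(n,targets,P,d,k=1):
    for t in targets:
        for o in r.masks_of(n,t)[:k]:
            mk=o['pixels']&(d>0); Q=P[mk]
            if len(Q)<5: print(n,t,o['conf'],'few');continue
            print(n,t,round(o['conf'],2),o['rect'],len(Q),'med',np.median(Q,0).round(3),'lo',np.percentile(Q,2,axis=0).round(3),'hi',np.percentile(Q,98,axis=0).round(3))
E
python3 - <<'E'
from h import *
for n in ['scene','side']:
    im,d=r.capture(n); cv2.imwrite(f'pics/{n}0.png',im); np.save(n+'0.npy',d)
    P=cloud(n,d)
    m,R,t=cam(n); print(n,'cam at',(-R.T@t).round(3))
    summ(n,['scoop','tray','balance','sample_box','media_bottle','conical_flask','red_cap_vial','petri_dishes'],P,d)
    summ(n,['lump_1'],P,d,6)
print(r.observe())
E
```

```text
scene cam at [-0.05  -0.829  0.739]
scene scoop 0.92 [222.0, 173.4, 37.8, 13.9] 420 med [0.422 0.261 0.072] lo [ 0.374  0.169 -0.003] hi [0.471 0.437 0.125]
scene tray 0.64 [308.4, 258.2, 7.9, 2.1] 40 med [ 0.407 -0.18   0.016] lo [ 0.4   -0.188  0.009] hi [ 0.418 -0.171  0.02 ]
scene balance 0.9 [207.0, 181.9, 55.6, 29.5] 968 med [0.369 0.243 0.032] lo [0.312 0.216 0.005] hi [0.467 0.361 0.055]
scene sample_box 0.87 [266.2, 194.5, 37.9, 37.7] 1193 med [0.459 0.035 0.044] lo [ 0.395 -0.035  0.001] hi [0.516 0.094 0.073]
scene media_bottle 0.56 [333.6, 184.7, 21.6, 42.6] 790 med [ 0.594 -0.107  0.077] lo [ 0.577 -0.123  0.003] hi [ 0.629 -0.07   0.138]
scene conical_flask 0.77 [409.7, 258.0, 27.0, 47.3] 928 med [ 0.553 -0.459  0.05 ] lo [ 0.533 -0.483  0.006] hi [ 0.584 -0.429  0.112]
scene petri_dishes 0.76 [277.4, 174.6, 22.0, 15.2] 292 med [0.593 0.233 0.027] lo [ 0.564  0.153 -0.001] hi [0.647 0.279 0.048]
scene lump_1 0.63 [318.4, 253.0, 5.6, 6.1] 42 med [ 0.439 -0.177  0.016] lo [ 0.431 -0.183  0.006] hi [ 0.448 -0.169  0.022]
scene lump_1 0.61 [308.2, 256.5, 8.8, 2.8] 38 med [ 
[... 2022 characters left out ...]
 'joint_vel': array([-4.96900094e-04, -1.10226200e-03,  6.50486899e-04, -1.31394532e-03,
        3.23114599e-05,  9.59085263e-04]), 'tau': array([-3.90810983e-04, -5.57352233e+01, -2.82154584e+01, -9.35101434e-05,
        5.98760325e-04, -2.22340879e-05]), 'ee_pos': array([6.24986372e-01, 2.76016164e-05, 2.31324369e-01]), 'orientation': array([[ 1.25295660e-05,  1.00000000e+00,  7.98228201e-06],
       [ 1.00000000e+00, -1.25295865e-05,  2.57904086e-06],
       [ 2.57914087e-06,  7.98224969e-06, -1.00000000e+00]]), 'wrist_force': array([ 0.05899924, -0.42810569,  0.18739783]), 'torque': array([ 0.02462077, -0.00557027,  0.02066192]), 'gripper_force': 0.0, 'gripper_width': 0.0857644526889422}
```

Run:
```python
from h import *
a=cv2.imread('pics/scene0.png')[150:320,190:450]; b=cv2.imread('pics/side0.png')[150:320,190:450]
cv2.imwrite('pics/c0.png',np.vstack([cv2.resize(x,None,fx=1.76*1,fy=1.76,interpolation=2) for x in (a,b)]))
for n in ['scene','side']:
    im=cv2.imread(f'pics/{n}0.png'); d=np.load(n+'0.npy'); P=cloud(n,d); hsv=cv2.cvtColor(im,40)
    z=P[...,2]; x=P[...,0]; y=P[...,1]
    ok=(d>0)
    T=ok&(x>.25)&(x<.6)&(y<-.08)&(y>-.42)
    blue=T&(hsv[...,0]>95)&(hsv[...,0]<130)&(hsv[...,1]>90)&(z<.05)&(z>.026)
    Q=P[blue]; print(n,'rim',len(Q),cv2.minAreaRect(Q[:,:2].astype(np.float32)*1000),np.median(Q[:,2]))
    fl=T&(hsv[...,0]>95)&(hsv[...,0]<130)&(hsv[...,1]>90); Q=P[fl];print(' blue all',cv2.minAreaRect(Q[:,:2].astype(np.float32)*1000), np.percentile(Q[:,2],[5,50]))
    wh=(T&(hsv[...,1]<60)&(hsv[...,2]>150)&(z>.008)&(z<.04)).astype(np.uint8)
    k,l,s,c=cv2.connectedComponentsWithStats(wh)
    for i in range(1,k):
        if s[i,4]>8: print('  white',s[i,4],c[i].round(),np.median(P[l==i],0).round(3),P[l==i].min(0).round(3),P[l==i].max(0).round(3))
    S=ok&(x>.3)&(x<.52)&(y<.42)&(y>.15)
    bl=S&(hsv[...,2]<70)&(z>.09); Q=P[bl]
    print(' grip',len(Q),cv2.minAreaRect(Q[:,:2].astype(np.float32)*1000),Q.min(0).round(3),Q.max(0).round(3))
    for zlo,zhi in [(.05,.06),(.06,.09),(.09,.13)]:
        Q=P[S&(z>zlo)&(z<zhi)]; print(zlo,len(Q),Q.min(0).round(3),Q.max(0).round(3),cv2.minAreaRect(Q[:,:2].astype(np.float32)*1000))
    Q=P[ok&(x>.36)&(x<.56)&(y<.14)&(y>-.08)&(z>.066)&(z<.085)]; print(' box rim',len(Q),cv2.minAreaRect(Q[:,:2].astype(np.float32)*1000),np.median(Q[:,2]))
```

```text
scene rim 446 ((436.17584228515625, -225.14990234375), (164.52452087402344, 213.891845703125), 9.711015701293945) 0.028405206143600207
 blue all ((483.8175964355469, -212.76461791992188), (262.8897705078125, 221.9224853515625), 9.781856536865234) [-0.00118955  0.00199185]
  white 25 [346. 221.] [ 0.591 -0.116  0.031] [ 0.584 -0.12   0.023] [ 0.599 -0.109  0.04 ]
  white 30 [343. 225.] [ 0.586 -0.109  0.013] [ 0.578 -0.119  0.008] [ 0.599 -0.09   0.019]
  white 29 [310. 248.] [ 0.436 -0.138  0.017] [ 0.429 -0.145  0.009] [ 0.446 -0.131  0.021]
  white 32 [302. 254.] [ 0.403 -0.144  0.016] [ 0.396 -0.152  0.009] [ 0.412 -0.131  0.02 ]
  white 35 [319. 255.] [ 0.439 -0.177  0.016] [ 0.43  -0.183  0.011] [ 0.451 -0.166  0.022]
  white 37 [311. 260.] [ 0.406 -0.18   0.016] [ 0.4   -0.188  0.009] [ 0.418 -0.172  0.021]
  white 33 [322. 263.] [ 0.426 -0.208  0.016] [ 0.419 -0.215  0.009] [ 0.434 -0.199  0.02 ]
  white 44 [396. 272.] [ 0.555 -0.365  0.026] [ 0.547 -0.371  0.015] [ 0.563 -0.356  0.039]
 grip 106 ((431.91204833984375, 207.59976196289062), (18.019208908081055, 89.31599426269531
[... 1507 characters left out ...]
51641845703), (16.343490600585938, 78.98567199707031), 14.591714859008789) [0.419 0.162 0.111] [0.448 0.239 0.127]
0.05 163 [0.365 0.227 0.053] [0.482 0.337 0.06 ] ((419.0895690917969, 276.69219970703125), (96.59516906738281, 117.01082611083984), 76.79087829589844)
0.06 227 [0.372 0.248 0.06 ] [0.462 0.345 0.09 ] ((417.1229553222656, 294.95648193359375), (79.9448013305664, 89.30381774902344), 10.508577346801758)
0.09 119 [0.384 0.162 0.09 ] [0.448 0.263 0.127] ((416.57110595703125, 213.06610107421875), (54.80449676513672, 106.27195739746094), 5.276944160461426)
 box rim 335 ((469.4339599609375, 55.72703552246094), (186.6772918701172, 117.35067749023438), 65.18514251708984) 0.0721244288379444
```

View pics/c0.png

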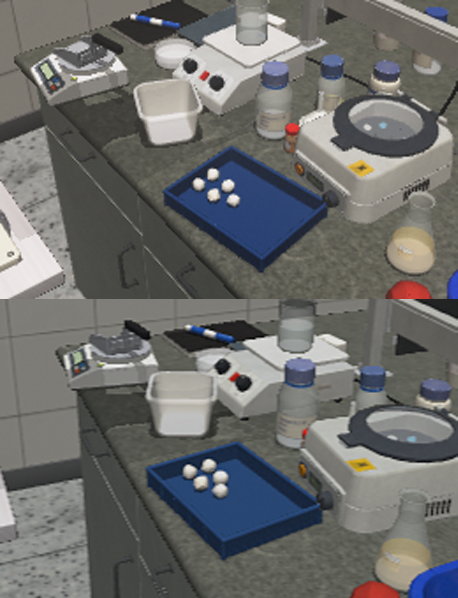

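The two views show the tray's long axis running at about 100° (nearly along +y). Five lumps lie at its left end (crop 190–240, 170–205), the scoop is on the balance with its nose to +y, and the box is in between. I'll move to a slanted pre-grasp above the scoop grip and refine the pose with the wrist camera.

```bash
cat >> h.py <<'E'
from scipy.spatial.transform import Rotation as Ro
D=np.pi/180
def toolR(head,slant):   # slant: fingers forward, deg
    f=np.array([np.cos(head*D),np.sin(head*D),0]); z=-np.cos(slant*D)*np.array([0,0,1.])+np.sin(slant*D)*f
    y=np.array([f[1],-f[0],0]); return np.c_[np.cross(y,z),y,z]
def rel(R,p,name=''):
    s=r.observe(); R0=np.array(s['orientation']); 
    print(name,'shift cm',(R0.T@(np.array(p)-s['ee_pos'])*100).round(2),'rot',Ro.from_matrix(R0.T@R).as_rotvec().round(3))
def scoopR(head,pitch):  # pitch nose up deg
    c,s=np.cos(head*D),np.sin(head*D); x=np.array([c*np.cos(pitch*D),s*np.cos(pitch*D),np.sin(pitch*D)]); y=np.array([-s,c,0]); return np.c_[x,y,np.cross(x,y)]
def grasp_tcp(head,slant,g,back=0):
    R=toolR(head,slant); return R,np.array(g)+R[:,2]*(.019-back)
E
python3 - <<'E'
from h import *
R,p=grasp_tcp(99.6,30,[.432,.2015,.119],.11); rel(R,p,'pre'); print(p,R.round(3))
E
```

```text
pre shift cm [ 15.66 -18.54   3.35] rot [ 0.044  0.522 -0.164]
[0.43958798 0.15663718 0.19780831] [[-0.144  0.986 -0.083]
 [ 0.854  0.167  0.493]
 [ 0.5    0.    -0.866]]
```

```bash
python3 -m crank '{"plan":[[[4,-5,0.5,0.01,0.12,-0.04,1],[7.5,-9,1.5,0.02,0.24,-0.08,1],[11,-13,2.5,0.03,0.36,-0.12,1],[13.5,-16,3,0.04,0.48,-0.15,1],[15.6,-18.5,3.3,0.044,0.522,-0.164,1]]]}'
python3 -m crank '{"plan":[[[0,0,0,0,0,0,0.7],[0,0,0,0,0,0,0.7],[0,0,0,0,0,0,0.7]]]}'
python3 - <<'E'
from h import *
s=r.observe(); print(s['clock'],s['ee_pos'],s['gripper_width'])
R,p=grasp_tcp(99.6,30,[.432,.2015,.119],.11); rel(R,p,'pre'); 
C=cam('wrist'); im,d=r.capture('wrist'); cv2.imwrite('pics/w1.png',im); np.save('w1.npy',d); np.savez('w1c.npz',R=C[1],t=C[2])
P=cloud('wrist',d,C); summ('wrist',['scoop','scoop_grip','balance','sample_box','petri_dishes'],P,d,2)
E
```

```text
clock: 1.42
ee_pos: [0.4664, 0.1329, 0.2025]
orientation: [[-0.144, 0.986, -0.083], [0.851, 0.166, 0.497], [0.504, 0.001, -0.864]]
wrist_force: [0.5, 1.4, -0.4]
gripper_width: 0.0853
gripper_force: 0.0
clock: 1.67
ee_pos: [0.4682, 0.1327, 0.2033]
orientation: [[-0.145, 0.986, -0.082], [0.854, 0.167, 0.492], [0.499, 0.001, -0.867]]
wrist_force: [0.8, -0.2, 0.3]
gripper_width: 0.0599
gripper_force: 0.0
1.6667 [0.46824547 0.13272914 0.20327279] 0.05990537777001028
pre shift cm [ 2.19 -2.43  1.89] rot [0.001 0.001 0.001]
wrist scoop 0.58 [247.1, 39.0, 93.1, 175.6] 9150 med [0.425 0.288 0.061] lo [0.376 0.17  0.058] hi [0.454 0.347 0.128]
wrist scoop_grip 0.75 [249.0, 34.0, 88.5, 182.2] 9117 med [0.425 0.288 0.06 ] lo [0.376 0.171 0.058] hi [0.454 0.347 0.128]
wrist scoop_grip 0.24 [238.7, 298.4, 138.0, 89.3] 7951 med [0.454 0.056 0.004] lo [0.413 0.021 0.001] hi [0.516 0.099 0.076]
wrist balance 0.65 [188.0, 27.6, 192.5, 161.7] 13005 med [0.392 0.264 0.042] lo [0.315 0.217 0.011] hi [0.486 0.365 0.058]
wrist sample_box 0.97 [236.9, 293.6, 140.8, 93.3] 8033 med [0.455 0.056 0.004] lo [0.413 0.021 0.001] hi [0.516 0.1   0.076]
wrist petri_dishes 0.89 [422.5, 140.9, 100.7, 86.9] 6866 med [0.606 0.238 0.031] lo [0.565 0.199 0.01 ] hi [0.649 0.282 0.032]
```

View pics/w1.png

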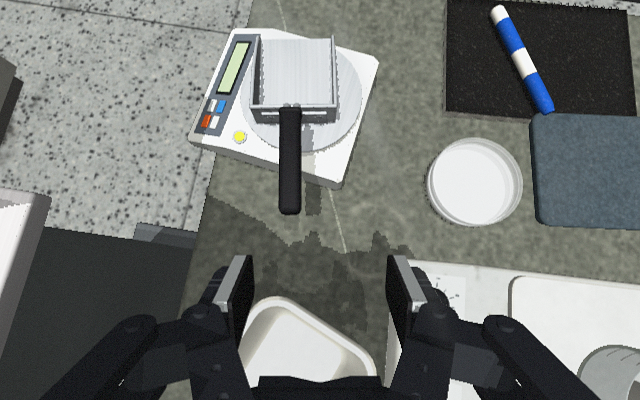

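The wrist view shows the scoop at (250–340, 39–214), grip at (290, 105–214), sitting left of the middle of the pan (centre about 305, 95). The box is below at about (305, 340), turned somewhat. I'll refine these numbers now.

Run:
```python
from h import *
from scipy.optimize import least_squares
im=cv2.imread('pics/w1.png'); d=np.load('w1.npy'); c=np.load('w1c.npz'); C=(r.camera_model('wrist'),c['R'],c['t']); P=cloud('wrist',d,C); x,y,z=P[...,0],P[...,1],P[...,2]
ok=d>0; S=ok&(x>.33)&(x<.5)&(y>.14)&(y<.4)
G=P[S&(z>.118)&(z<.135)]; print('grip',len(G),cv2.minAreaRect(G[:,:2].astype(np.float32)*1000),np.median(G[:,2]),G.min(0),G.max(0))
W=P[S&(z>.064)&(z<.1)&(y>.24)]; print('walls',cv2.minAreaRect(W[:,:2].astype(np.float32)*1000),W.min(0),W.max(0))
L=S&(z>.053)&(z<.0615)
m=L.astype(np.uint8); cs,_=cv2.findContours(m,cv2.RETR_EXTERNAL,cv2.CHAIN_APPROX_NONE); cc=max(cs,key=len)[:,0]; Q=np.array([P[v,u] for u,v in cc]); 
f=lambda p:np.hypot(Q[:,0]-p[0],Q[:,1]-p[1])-.0595
s=least_squares(f,[.42,.29],loss='soft_l1',f_scale=.001); print('pan',s.x,np.median(np.abs(f(s.x))),np.median(z[L]))
h=ok&(z>.03)&(z<.047)&(x>.29)&(x<.52)&(y>.18); print('housing',cv2.minAreaRect(P[h][:,:2].astype(np.float32)*1000))
B=[P[ok&(z>.069)&(z<.08)&(y<.14)&(y>-.06)&(x>.38)&(x<.53)]]
for n in ['scene','side']:
    d2=np.load(n+'0.npy'); P2=cloud(n,d2); X=P2[(d2>0)&(P2[...,2]>.068)&(P2[...,2]<.08)&(P2[...,1]<.105)&(P2[...,1]>-.06)&(P2[...,0]>.38)&(P2[...,0]<.53)]; B.append(X)
for b in B+[np.vstack(B)]: print('box',len(b),cv2.minAreaRect(b[:,:2].astype(np.float32)*1000),b.min(0).round(3),b.max(0).round(3))
```

```text
grip 2337 ((432.3445129394531, 204.72523498535156), (17.309001922607422, 80.62380981445312), 10.909793853759766) 0.12662141149610054 [0.41676052 0.16438237 0.11839242] [0.44607171 0.24537822 0.12920472]
walls ((414.25421142578125, 302.44940185546875), (75.59563446044922, 92.88349151611328), 10.060009002685547) [0.37015634 0.25226021 0.06402941] [0.45866505 0.3510103  0.09411194]
pan [0.43244927 0.31999379] 0.018365073787283533 0.05846992613090167
housing ((405.6883544921875, 294.1336669921875), (141.1503143310547, 157.9179229736328), 81.84088134765625)
box 1799 ((469.66595458984375, 79.22909545898438), (44.76482009887695, 111.79936218261719), 87.6703872680664) [0.413 0.055 0.069] [0.525 0.103 0.078]
box 226 ((456.6623840332031, 30.145835876464844), (125.55299377441406, 116.06754302978516), 66.58231353759766) [ 0.388 -0.041  0.068] [0.524 0.101 0.076]
box 284 ((457.13531494140625, 29.8787841796875), (129.00411987304688, 114.57891845703125), 67.37234497070312) [ 0.388 -0.042  0.068] [0.526 0.099 0.078]
box 2309 ((456.53179931640625, 29.709945678710938), (129.30130004882812, 117.25273132324219), 68.5431900024414) [ 0.388 -0.042  0.068] [0.526 0.103 0.078]
```

Run:
```python
from h import *
from scipy.optimize import least_squares
d=np.load('w1.npy'); c=np.load('w1c.npz'); C=(r.camera_model('wrist'),c['R'],c['t']); P=cloud('wrist',d,C); x,y,z=P[...,0],P[...,1],P[...,2]
L=((d>0)&(x>.33)&(x<.5)&(y>.2)&(y<.38)&(z>.054)&(z<.0605)).astype(np.uint8)
L=cv2.morphologyEx(L,cv2.MORPH_OPEN,np.ones((3,3),np.uint8)); Q=P[L>0]
a=np.c_[Q[:,:2]-[.4138,.3045]]; f=np.array([-.18,.984]); u=a@f; v=a@[f[1],-f[0]]
Q=Q[~((np.abs(v)<.04)&(u>-.05))]; H=cv2.convexHull(Q[:,:2].astype(np.float32))[:,0]
print(len(Q),cv2.minEnclosingCircle(H),Q.min(0),Q.max(0))
g=lambda p:np.hypot(H[:,0]-p[0],H[:,1]-p[1])-.0595
s=least_squares(g,[.42,.29],loss='soft_l1',f_scale=.001); print('pan',s.x,np.median(np.abs(g(s.x))))
for b in (.05,0): R,p=grasp_tcp(100.4,30,[.4323,.2047,.119],b); rel(R,p,f'back{b}')
```

```text
3100 ((0.42149198055267334, 0.2915087044239044), 0.05950472876429558) [0.36233711 0.23334851 0.0546724 ] [0.48023345 0.34398673 0.05897506]
pan [0.42109659 0.29183352] 0.0002554405137956822
back0.05 shift cm [ 2.46 -2.31  8.03] rot [ 0.008  0.001 -0.012]
back0 shift cm [ 2.46 -2.34 13.03] rot [ 0.008  0.001 -0.012]
```

```bash
python3 -m crank '{"plan":[[[1,-1,3,0.004,0,-0.006,0.7],[2.4,-2.3,6,0.008,0.001,-0.012,0.7],[2.4,-2.3,8.5,0.008,0.001,-0.012,0.7],[2.4,-2.3,11,0.008,0.001,-0.012,0.7],[2.4,-2.3,13,0.008,0.001,-0.012,0.7]]]}' 120 | tail -3
python3 -m crank '{"plan":[[[0,0,0,0,0,0,0.7],[0,0,0,0,0,0,0.1],[0,0,0,0,0,0,0.1],[0,0,0,0,0,0,0.1],[0,0,0,0,0,0,0.1]]]}' 120
python3 -m crank '{"plan":[[[0,0,0,0,0,0,0.0],[0,0,0,0,0,0,0.0],[0,0,0,0,0,0,0.0]]]}' 120
python3 - <<'E'
from h import *
R,p=grasp_tcp(100.4,30,[.4323,.2047,.119],0); rel(R,p,'grasp')
E
```

```text
wrist_force: [-0.5, 0.9, 0.2]
gripper_width: 0.0599
gripper_force: 0.0
clock: 2.8
ee_pos: [0.4313, 0.2132, 0.1033]
orientation: [[-0.157, 0.984, -0.089], [0.851, 0.18, 0.492], [0.5, 0.001, -0.866]]
wrist_force: [0.1, 0.4, 0.7]
gripper_width: 0.0141
gripper_force: 117.0
clock: 3.05
ee_pos: [0.431, 0.2134, 0.1028]
orientation: [[-0.157, 0.984, -0.09], [0.852, 0.18, 0.492], [0.5, 0.001, -0.866]]
wrist_force: [2.1, -1.7, 1.5]
gripper_width: 0.0137
gripper_force: 117.0
grasp shift cm [ 0.05 -0.03  0.06] rot [ 0.001 -0.     0.   ]
```

```bash
cat >> h.py <<'E'
# scoop in tool frame, from the grasp moment
_R=toolR(100.4,30); _p=np.array([.431,.2134,.1028])
Rts=_R.T@scoopR(100.4,0); pts=_R.T@(np.array([.4134,.306,.0570])-_p)
def go(o,head,pitch,name='',pt=(0,0,0)):  # place scoop point pt at o
    S=scoopR(head,pitch); R=S@Rts.T; p=np.array(o)-S@np.array(pt)-R@pts; rel(R,p,name); return R,p
TC=np.array([.4365,-.2258]); TH=99.5
tx=np.array([np.cos(TH*D),np.sin(TH*D)]); ty=np.array([-tx[1],tx[0]])
def tray(a,b,z): return np.r_[TC+a*tx+b*ty,z]
def where():
    s=r.observe(); R=np.array(s['orientation']); S=R@Rts; o=s['ee_pos']+R@pts
    q=o[:2]-TC; print('scoop o',o.round(4),'head',np.degrees(np.arctan2(S[1,0],S[0,0])).round(2),'pitch',np.degrees(np.arcsin(S[2,0])).round(2),'in tray',(q@tx).round(4),(q@ty).round(4),'nose z',(o+S@[.045,0,0])[2].round(4)); return o,S
E
python3 - <<'E'
from h import *
go([.4134,.306,.14],100.4,0,'up'); go(tray(-.06,.003,.14),TH,0,'hover')
E
```

```text
up shift cm [ 4.15  0.   -7.19] rot [ 0.001 -0.     0.   ]
hover shift cm [-46.68  -7.86 -36.57] rot [-0.007 -0.     0.014]
```

```bash
python3 -m crank '{"plan":[[[0.8,0,-1.4,0,0,0,0],[1.6,0,-2.8,0,0,0,0],[2.5,0,-4.3,0,0,0,0],[3.3,0,-5.7,0,0,0,0],[4.15,0,-7.2,0,0,0,0]]]}' | head -2
python3 -m crank '{"plan":[[[-3,-0.5,-1.7,0,0,0.002,0],[-6,-1,-3.4,0,0,0.004,0],[-9,-1.5,-5.1,0,0,0.006,0],[-12,-2,-6.8,0,0,0.008,0],[-15,-2.5,-8.6,0,0,0.01,0]]]}' | head -2
python3 -m crank '{"plan":[[[-3,-0.5,-1.7,0,0,0,0],[-6,-1,-3.4,0,0,0,0],[-9,-1.5,-5.1,0,0,0,0],[-12,-2,-6.8,0,0,0,0],[-15,-2.5,-8.6,0,0,0,0]]]}' | head -3
python3 - <<'E'
from h import *
where(); go(tray(-.06,.003,.14),TH,0,'hover'); print(r.observe()['joint_pos'].round(2))
E
```

```text
clock: 3.47
ee_pos: [0.4297, 0.2133, 0.1858]
clock: 3.88
ee_pos: [0.4364, 0.0375, 0.1847]
clock: 4.3
ee_pos: [0.4416, -0.1373, 0.1841]
orientation: [[-0.146, 0.985, -0.092], [0.853, 0.173, 0.492], [0.501, -0.007, -0.865]]
scoop o [ 0.4244 -0.0445  0.1384] head 99.94 pitch 0.06 in tray 0.1808 -0.018 nose z 0.1384
hover shift cm [-20.74  -2.39 -12.19] rot [-0.01  -0.001  0.003]
[-0.57  0.43  1.86  0.4   1.25 -0.94]
```

```bash
python3 -m crank '{"plan":[[[-3,-0.4,-1.8,0,0,0,0],[-6.5,-0.8,-3.8,0,0,0,0],[-10,-1.2,-5.9,-0.005,0,0,0],[-13.5,-1.6,-7.9,-0.01,0,0.003,0],[-17,-2,-10,-0.01,0,0.003,0]]]}' | head -2
python3 -m crank '{"plan":[[[-2,-0.2,-1.2,0,0,0,0],[-3.7,-0.4,-2.2,0,0,0,0],[-3.7,-0.4,-2.2,0,0,0,0],[-3.7,-0.4,-2.2,0,0,0,0]]]}' | head -3
python3 - <<'E'
from h import *
where(); print(r.observe()['joint_pos'].round(2))
C=cam('wrist'); im,d=r.capture('wrist'); np.save('w2.npy',d); np.savez('w2c.npz',R=C[1],t=C[2])
ims,ds=r.capture('scene'); np.save('s2.npy',ds); cv2.imwrite('pics/s2_.png',ims)
cv2.imwrite('pics/w2.png',im)
P=cloud('wrist',d,C); hsv=cv2.cvtColor(im,40); x,y,z=P[...,0],P[...,1],P[...,2]; ok=d>0
wh=(ok&(z>.006)&(z<.04)&(hsv[...,1]<60)&(hsv[...,2]>140)&(x>.33)&(x<.54)&(y>-.33)&(y<-.1)).astype(np.uint8)
k,l,s,c=cv2.connectedComponentsWithStats(wh)
for i in range(1,k):
    if s[i,4]>60:
        Q=P[l==i]; q=Q[:,:2]-TC; print('white',s[i,4],c[i].round(),'tray x',(q@tx).min().round(3),(q@tx).max().round(3),'y',(q@ty).min().round(3),(q@ty).max().round(3),'z',Q[:,2].max().round(3))
bl=ok&(hsv[...,0]>95)&(hsv[...,0]<130)&(hsv[...,1]>90)&(x>.3)&(x<.56)&(y>-.4)&(y<-.08)
Q=P[bl&(z>.025)&(z<.04)]; q=Q[:,:2]-TC; print('rim',len(Q),cv2.minAreaRect(Q[:,:2].astype(np.float32)*1000),np.percentile(q@tx,[0.5,99.5]),np.percentile(q@ty,[.5,99.5]),np.median(Q[:,2])); print('floor z',np.median(P[bl&(z<.01)][:,2]))
for n in ['scene']:
    P=cloud('scene',ds); x,y,z=P[...,0],P[...,1],P[...,2]; m=(ds>0)&(z>.11)&(z<.3)&(y>-.42)&(y<-.22)&(x>.38)&(x<.53)
    print('scoop cloud',m.sum(),P[m].min(0),P[m].max(0))
E
```

```text
clock: 4.72
ee_pos: [0.456, -0.3351, 0.1855]
clock: 5.05
ee_pos: [0.4594, -0.3771, 0.1857]
orientation: [[-0.142, 0.986, -0.082], [0.854, 0.164, 0.495], [0.501, 0.0, -0.865]]
scoop o [ 0.4434 -0.2841  0.14  ] head 99.43 pitch 0.08 in tray -0.0586 0.0029 nose z 0.1401
[-0.84  0.65  1.47  0.27  1.49 -1.09]
white 303 [307.  39.] tray x 0.079 0.103 y 0.008 0.027 z 0.023
white 324 [338.  39.] tray x 0.078 0.102 y -0.027 -0.004 z 0.024
rim 4602 ((447.44415283203125, -222.40264892578125), (187.97280883789062, 212.73500061035156), 9.41128158569336) [-0.10460192  0.10727876] [-0.0793973   0.08234128] 0.030828476195916006
floor z 0.003139934931979398
scoop cloud 1203 [ 0.39930991 -0.419977    0.13534807] [ 0.48790427 -0.23307216  0.28546203]
```

View pics/w2.png

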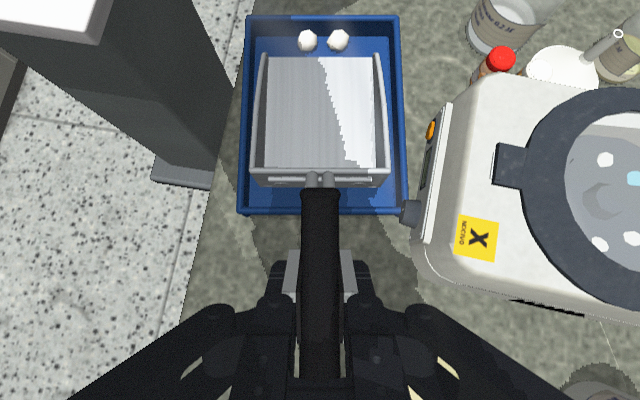

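The wrist view shows the scoop held straight above the empty half of the tray, its nose edge at row 57. Two lumps show beyond it at (307, 39) and (338, 39); the other three are hidden beneath. I'll check the real scoop pitch and offsets before going down.

Run:
```python
from h import *
d=np.load('w2.npy'); c=np.load('w2c.npz'); C=(r.camera_model('wrist'),c['R'],c['t']); P=cloud('wrist',d,C)
o,S=where(); L=(P-o)@S
f=(d>0)&(abs(L[...,1])<.03)&(L[...,0]>-.035)&(L[...,0]<.04)&(abs(L[...,2])<.015)
A=L[f]; k=np.linalg.lstsq(np.c_[A[:,:2],np.ones(len(A))],A[:,2],rcond=None)[0]; print('floor: slope x,y deg',np.degrees(k[:2]),'z0 mm',k[2]*1000)
w=(d>0)&(abs(L[...,1])<.06)&(abs(L[...,0])<.08)&(L[...,2]>-.02)&(L[...,2]<.05); B=L[w]; print('x',np.percentile(B[:,0],[.3,99.7]),'y',np.percentile(B[:,1],[.3,99.7]))
b=w&(L[...,2]>.02)&(L[...,0]<-.04)&(abs(L[...,1])<.03); print('back wall x',np.percentile(L[b][:,0],[5,95]))
n=f|((d>0)&(abs(L[...,1])<.03)&(L[...,0]>.03)&(L[...,0]<.06)&(abs(L[...,2])<.015)); print('nose x',L[n][:,0].max())
go(tray(-.046,.004,.06),TH,-4,'above'); go(tray(-.046,.004,.012),TH,-4,'low')
```

```text
scoop o [ 0.4433 -0.2825  0.1404] head 99.53 pitch 0.12 in tray -0.0571 0.0027 nose z 0.1405
floor: slope x,y deg [-0.76519151  0.12095003] z0 mm 0.8067077419603467
x [-0.05049     0.04212844] y [-0.03619855  0.03860978]
back wall x [-0.05016421 -0.0453245 ]
nose x 0.043309984451754886
above shift cm [-2.44 -0.14  7.11] rot [ 0.    -0.072  0.001]
low shift cm [-4.85 -0.14 11.26] rot [ 0.    -0.072  0.001]
```

```bash
cat >> h.py <<'E'
pts=pts+Rts@np.array([-.0025,.001,-.001]); Rts=Rts@Ro.from_euler('y',.7,degrees=True).as_matrix()
E
python3 - <<'E'
from h import *
where(); go(tray(-.046,.004,.05),TH,-3,'above'); go(tray(-.046,.004,.0095),TH,-3,'low')
E
```

```text
scoop o [ 0.4427 -0.2852  0.1394] head 99.53 pitch -0.58 in tray -0.0596 0.0037 nose z 0.139
above shift cm [-2.94 -0.04  8.19] rot [ 0.    -0.042  0.001]
low shift cm [-4.98 -0.04 11.69] rot [ 0.    -0.042  0.001]
```

```bash
python3 -m crank '{"plan":[[[-0.6,0,1.7,0,-0.01,0,0],[-1.2,0,3.4,0,-0.02,0,0],[-1.8,0,5,0,-0.03,0,0],[-2.4,0,6.6,0,-0.042,0,0],[-2.9,0,8.2,0,-0.042,0,0]]]}' | head -2
python3 -m crank '{"plan":[[[-0.5,0,0.9,0,0,0,0],[-1,0,1.8,0,0,0,0],[-1.5,0,2.6,0,0,0,0],[-2,0,3.5,0,0,0,0],[-2,0,3.5,0,0,0,0]]]}'
python3 - <<'E'
from h import *
where(); im,d=r.capture('side'); cv2.imwrite('pics/s3.png',cv2.resize(im[200:320,240:400],None,fx=4.5,fy=4.5,interpolation=2))
R=r.observe()['orientation']
for n,x in (('z -1mm',[0,0,-.001]),('push 10mm',[.01*tx[0],.01*tx[1],0])): print(n,(R.T@np.array(x)*100).round(3))
E
```

```text
clock: 5.57
ee_pos: [0.4573, -0.359, 0.1006]
clock: 5.98
ee_pos: [0.4571, -0.3617, 0.0588]
orientation: [[-0.146, 0.986, -0.077], [0.873, 0.165, 0.459], [0.465, -0.0, -0.885]]
wrist_force: [-0.2, -0.2, -1.1]
gripper_width: 0.0138
gripper_force: 117.3
scoop o [ 0.4406 -0.2734  0.0084] head 99.51 pitch -2.98 in tray -0.0476 0.0038 nose z 0.0061
z -1mm [-0.046 -0.     0.089]
push 10mm [0.885 0.    0.465]
```

View pics/s3.png

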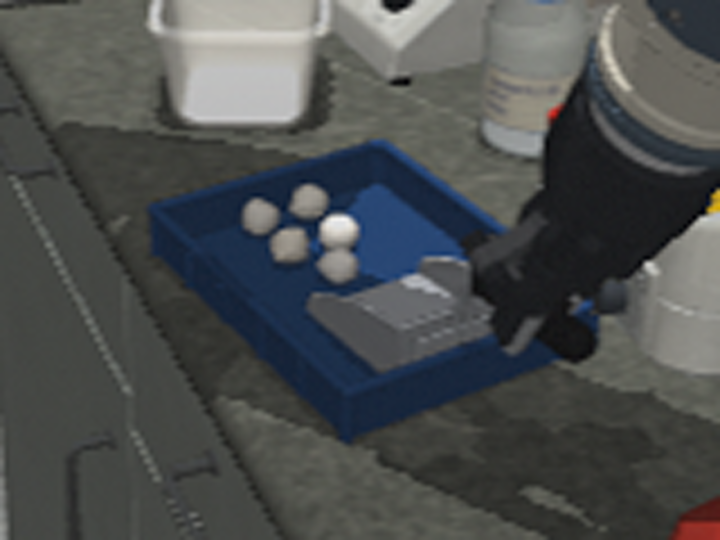

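The side view shows the scoop lying in the tray with its lip (crop 310–450, 255–300) just short of the first lump at (338, 265). I'll lower it to the floor.

```bash
python3 -m crank '{"plan":[[[-0.05,0,0.1,0,0,0,0],[-0.1,0,0.18,0,0,0,0],[-0.12,0,0.24,0,0,0,0],[-0.14,0,0.27,0,0,0,0],[-0.14,0,0.27,0,0,0,0]]]}'
python3 -c "
from h import *
where()"
```

```text
clock: 6.45
ee_pos: [0.4577, -0.3623, 0.0578]
orientation: [[-0.147, 0.986, -0.075], [0.874, 0.165, 0.457], [0.463, 0.001, -0.886]]
wrist_force: [-0.4, 0.8, -0.8]
gripper_width: 0.0141
gripper_force: 117.3
scoop o [ 0.4414 -0.2741  0.0072] head 99.5 pitch -3.09 in tray -0.0485 0.0031 nose z 0.0048
```

```bash
python3 -m crank '{"plan":[[[-0.04,0,0.07,0,0,0,0],[-0.08,0,0.14,0,0,0,0],[-0.08,0,0.14,0,0,0,0],[-0.08,0,0.14,0,0,0,0]]]}'
python3 -c "
from h import *
where()"
```

```text
clock: 6.78
ee_pos: [0.4576, -0.3622, 0.0559]
orientation: [[-0.147, 0.986, -0.076], [0.874, 0.165, 0.458], [0.464, 0.001, -0.886]]
wrist_force: [-0.7, -0.6, -1.3]
gripper_width: 0.0141
gripper_force: 117.3
scoop o [ 0.4413 -0.2739  0.0054] head 99.51 pitch -3.06 in tray -0.0483 0.0032 nose z 0.003
```

```bash
python3 -m crank '{"plan":[[[-0.04,0,0.07,0,0,0,0],[-0.07,0,0.14,0,0,0,0],[-0.07,0,0.14,0,0,0,0],[-0.07,0,0.14,0,0,0,0]]]}' | grep -E 'ee|force'
python3 -c "
from h import *
where()"
python3 -m crank '{"plan":[[[-0.04,0,0.07,0,0,0,0],[-0.07,0,0.14,0,0,0,0],[-0.07,0,0.14,0,0,0,0],[-0.07,0,0.14,0,0,0,0]]]}' | grep -E 'ee|force'
python3 -c "
from h import *
where()"
```

```text
ee_pos: [0.4578, -0.3625, 0.0547]
wrist_force: [0.4, -1.5, 2.3]
gripper_force: 117.7
scoop o [ 0.4415 -0.2742  0.0041] head 99.5 pitch -3.09 in tray -0.0486 0.0031 nose z 0.0017
ee_pos: [0.458, -0.3627, 0.0534]
wrist_force: [-0.3, -4.9, 6.2]
gripper_force: 118.2
scoop o [ 0.4417 -0.2745  0.0028] head 99.5 pitch -3.11 in tray -0.0489 0.0029 nose z 0.0004
```

```bash
python3 -m crank '{"plan":[[[0.56,0,0.2,0,0,0,0],[1.1,0,0.48,0,0,0,0],[1.6,0,0.76,0,0,0,0],[2.15,0,1.04,0,0,0,0],[2.7,0,1.33,0,0,0,0]]]}' | grep -E 'ee|force'
python3 -c "
from h import *
where()"
python3 -m crank '{"plan":[[[0.53,0,0.28,0,0,0,0],[1.06,0,0.56,0,0,0,0],[1.59,0,0.84,0,0,0,0],[2.12,0,1.12,0,0,0,0],[2.65,0,1.4,0,0,0,0]]]}' | grep -E 'ee|force'
python3 - <<'E'
from h import *
where(); im,d=r.capture('side'); cv2.imwrite('pics/s4.png',cv2.resize(im[200:320,240:400],None,fx=4.5,fy=4.5,interpolation=2))
E
```

```text
ee_pos: [0.4528, -0.3322, 0.0538]
wrist_force: [1.3, -3.3, 5.1]
gripper_force: 118.0
scoop o [ 0.4365 -0.244   0.0032] head 99.5 pitch -3.1 in tray -0.018 0.003 nose z 0.0008
ee_pos: [0.4479, -0.3027, 0.0537]
wrist_force: [0.5, -4.3, 5.4]
gripper_force: 118.1
scoop o [ 0.4316 -0.2145  0.0031] head 99.51 pitch -3.11 in tray 0.012 0.003 nose z 0.0007
```

View pics/s4.png

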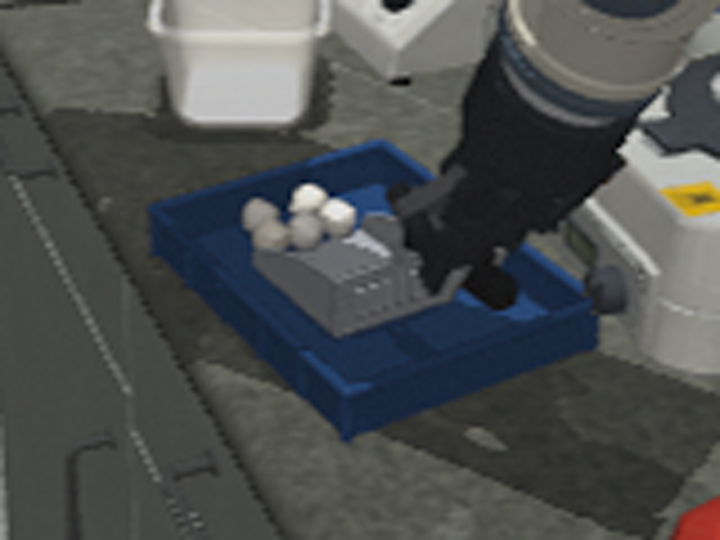

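The lumps are now bunched between the lip and the end wall at crop (245–355, 185–250). I'll keep pushing.

```bash
python3 -m crank '{"plan":[[[0.35,0,0.19,0,0,0,0],[0.71,0,0.37,0,0,0,0],[1.06,0,0.56,0,0,0,0],[1.42,0,0.74,0,0,0,0],[1.77,0,0.93,0,0,0,0]]]}' | grep -E 'ee|force'
python3 -c "
from h import *
where()"
python3 -m crank '{"plan":[[[0.33,0,0.17,0,0,0,0],[0.66,0,0.34,0,0,0,0],[1.0,0,0.52,0,0,0,0],[1.33,0,0.7,0,0,0,0],[1.66,0,0.87,0,0,0,0]]]}' | grep -E 'ee|force'
python3 - <<'E'
from h import *
where(); im,d=r.capture('wrist'); im2,d2=r.capture('side'); cv2.imwrite('pics/s5.png',np.hstack([cv2.resize(im2[215:275,265:345],(420,300),interpolation=2),cv2.resize(im[0:200,210:440],(345,300))]))
E
```

```text
ee_pos: [0.4448, -0.2835, 0.0537]
wrist_force: [1.5, -5.7, 6.5]
gripper_force: 118.3
scoop o [ 0.4285 -0.1953  0.0031] head 99.5 pitch -3.15 in tray 0.0314 0.0028 nose z 0.0006
ee_pos: [0.442, -0.2655, 0.0538]
wrist_force: [1.6, -7.8, 6.9]
gripper_force: 118.5
scoop o [ 0.4257 -0.1773  0.0031] head 99.49 pitch -3.2 in tray 0.0496 0.0026 nose z 0.0005
```

View pics/s5.png

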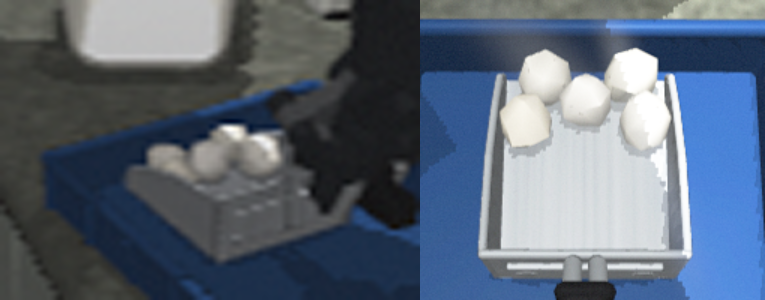

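The wrist crop shows all five lumps at the lip: three in the pan, two between the lip and the wall. I'll push the last few mm, then tilt the nose up.

```bash
python3 -m crank '{"plan":[[[0.12,0,0.06,0,0,0,0],[0.24,0,0.12,0,0,0,0],[0.36,0,0.18,0,0,0,0],[0.45,0,0.23,0,0,0,0],[0.5,0,0.26,0,0,0,0]]]}' | grep -E 'ee|force'
python3 - <<'E'
from h import *
o,S=where(); b=o+S@[-.047,0,0]
for p in (5,15): go(b+[0,0,.002]-np.r_[tx*.001,0],TH,p,f'pitch{p}',(-.047,0,0))
im,d=r.capture('wrist'); cv2.imwrite('pics/s6.png',im[0:200,210:440])
E
```

```text
ee_pos: [0.4413, -0.2606, 0.0539]
wrist_force: [1.1, -9.7, 8.6]
gripper_force: 118.8
scoop o [ 0.4251 -0.1725  0.003 ] head 99.5 pitch -3.27 in tray 0.0545 0.0024 nose z 0.0005
pitch5 shift cm [-0.88  0.01  0.07] rot [0.002 0.144 0.002]
pitch15 shift cm [-1.87  0.01  0.58] rot [0.002 0.319 0.002]
```

View pics/s6.png

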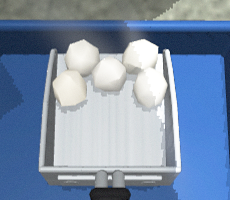

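All five lumps are over the pan now (crop 55–165, 40–105). Tilting the nose up.

```bash
python3 -m crank '{"plan":[[[-0.2,0,0.01,0,0.03,0,0],[-0.4,0,0.02,0,0.06,0,0],[-0.6,0,0.05,0,0.09,0,0],[-0.75,0,0.06,0,0.12,0,0],[-0.88,0,0.07,0,0.144,0,0]]]}' | grep -E 'ee|force'
python3 -m crank '{"plan":[[[-0.2,0,0.1,0,0.035,0,0],[-0.4,0,0.2,0,0.07,0,0],[-0.6,0,0.3,0,0.105,0,0],[-0.8,0,0.42,0,0.14,0,0],[-1.0,0,0.5,0,0.175,0,0]]]}' | grep -E 'ee|force'
python3 - <<'E'
from h import *
o,S=where(); b=o+S@[-.047,0,0]
go(b+[0,0,.045]-np.r_[tx*.005,0],TH,15,'lift',(-.047,0,0))
go(b+[0,0,.07]-np.r_[tx*.015,0],TH,30,'lift30',(-.047,0,0))
im,d=r.capture('wrist'); cv2.imwrite('pics/s7.png',im[0:200,210:440])
E
```

```text
ee_pos: [0.4411, -0.266, 0.0478]
wrist_force: [-0.5, 2.0, -2.2]
gripper_force: 117.3
ee_pos: [0.4421, -0.271, 0.0381]
wrist_force: [0.2, 0.1, -2.2]
gripper_force: 117.4
scoop o [ 0.4238 -0.1716  0.0184] head 99.54 pitch 15.34 in tray 0.0556 0.0036 nose z 0.0303
lift shift cm [ 2.93 -0.   -3.49] rot [-0.    -0.006  0.001]
lift30 shift cm [ 2.47 -0.   -5.34] rot [-0.     0.256  0.001]
```

View pics/s7.png

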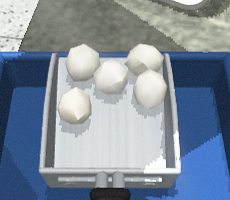

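All five lumps are in the pan (crop 60–165, 45–125), and the wrist shows 2.2 N, which matches scoop plus five lumps. I'll lift and tilt further so they slide back.

```bash
python3 -m crank '{"plan":[[[0.6,0,-0.7,0,0,0,0],[1.2,0,-1.4,0,0,0,0],[1.8,0,-2.1,0,0,0,0],[2.4,0,-2.8,0,0,0,0],[2.9,0,-3.5,0,0,0,0]]]}' | grep -E 'ee|force'
python3 -m crank '{"plan":[[[0.6,0,-0.7,0,0.0,0,0],[1.2,0,-1.4,0,0.05,0,0],[1.6,0,-2.1,0,0.12,0,0],[1.9,0,-2.8,0,0.2,0,0],[2.2,0,-3.5,0,0.28,0,0]]]}' | grep -E 'ee|force'
python3 -m crank '{"plan":[[[0,0,0,0,0.04,0,0],[0,0,0,0,0.09,0,0],[0,0,0,0,0.13,0,0],[0,0,0,0,0.13,0,0],[0,0,0,0,0.13,0,0]]]}' | grep -E 'ee|force'
cat >> h.py <<'E'
def lumps(C=None):
    o,S=where(); C=cam('wrist'); im,d=r.capture('wrist'); P=cloud('wrist',d,C); L=(P-o)@S
    ms=[m for m in r.masks_of('wrist','lump_1') if m['conf']>.3]
    for m in ms:
        q=L[m['pixels']&(d>0)]; print(round(m['conf'],2),m['rect'],len(q),'scoop frame med',np.median(q,0).round(3),'top',q[:,2].max().round(3)) if len(q) else 0
    return im,d
E
python3 - <<'E'
from h import *
im,d=lumps(); cv2.imwrite('pics/s8.png',im); print(r.observe()['joint_pos'].round(2))
E
```

```text
ee_pos: [0.4436, -0.2766, 0.0859]
wrist_force: [0.4, -0.2, -2.1]
gripper_force: 117.2
ee_pos: [0.4452, -0.2869, 0.1262]
wrist_force: [-0.3, -0.1, -3.0]
gripper_force: 117.4
ee_pos: [0.4448, -0.2864, 0.1241]
wrist_force: [-0.3, -0.0, -2.6]
gripper_force: 117.5
scoop o [ 0.4266 -0.1874  0.1461] head 99.55 pitch 38.64 in tray 0.0395 0.0035 nose z 0.1742
0.96 [329.5, 115.7, 37.8, 36.7] 936 scoop frame med [-0.015 -0.016  0.02 ] top 0.025
0.88 [264.3, 142.8, 39.2, 22.5] 890 scoop frame med [-0.03   0.02   0.022] top 0.036
0.78 [264.8, 114.6, 36.7, 29.5] 821 scoop frame med [-0.012  0.023  0.018] top 0.022
0.78 [349.1, 142.5, 31.8, 26.0] 755 scoop frame med [-0.031 -0.024  0.024] top 0.029
0.72 [308.0, 144.0, 35.8, 22.7] 826 scoop frame med [-0.03  -0.004  0.022] top 0.025
[-0.87  0.97  1.4   0.53  1.89 -1.19]
```

All five lumps slid to the rear half (x −12 to −31 mm). Now back to 15° and carry to the balance.

Run:
```python
from h import *
o,S=where(); go(o,TH,15,'p15'); go([.421,.292,.14],TH,15,'over pan')
R=r.observe()['orientation']
```

```text
scoop o [ 0.4268 -0.1874  0.1466] head 99.59 pitch 38.59 in tray 0.0395 0.0033 nose z 0.1747
p15 shift cm [ 3.93 -0.   -1.52] rot [ 0.001 -0.412  0.002]
over pan shift cm [20.05  7.36 43.03] rot [ 0.001 -0.412  0.002]
```

```bash
python3 -m crank '{"plan":[[[0.8,0,-0.3,0,-0.08,0,0],[1.6,0,-0.6,0,-0.16,0,0],[2.4,0,-0.9,0,-0.25,0,0],[3.2,0,-1.2,0,-0.33,0,0],[3.9,0,-1.5,0,-0.41,0,0]]]}' | grep -E 'ee|force'
python3 - <<'E'
from h import *
go([.421,.292,.14],TH,15,'over pan')
E
```

```text
ee_pos: [0.4451, -0.2869, 0.1676]
wrist_force: [-0.8, 0.2, -1.9]
gripper_force: 117.2
over pan shift cm [32.65  7.35 34.36] rot [0.002 0.003 0.002]
```

```bash
python3 -m crank '{"plan":[[[0.4,0.09,0.42,0,0,0,0],[1.3,0.29,1.36,0,0,0,0],[2.6,0.58,2.7,0,0,0,0],[4.2,0.94,4.4,0,0,0,0],[5.8,1.3,6.1,0,0,0,0]]]}' | grep -E 'ee|force'
python3 -m crank '{"plan":[[[1.6,0.36,1.7,0,0,0,0],[3.2,0.72,3.4,0,0,0,0],[4.8,1.08,5.1,0,0,0,0],[6.4,1.44,6.8,0,0,0,0],[8,1.8,8.5,0,0,0,0]]]}' | grep -E 'ee|force'
python3 -m crank '{"plan":[[[1.6,0.36,1.7,0,0,0,0],[3.2,0.72,3.4,0,0,0,0],[4.8,1.08,5.1,0,0,0,0],[6.4,1.44,6.8,0,0,0,0],[8,1.8,8.5,0,0,0,0]]]}' | grep -E 'ee|force'
python3 -m crank '{"plan":[[[1.6,0.36,1.7,0,0,0,0],[3.2,0.72,3.4,0,0,0,0],[4.8,1.08,5.1,0,0,0,0],[6.2,1.4,6.5,0,0,0,0],[7.2,1.6,7.5,0,0,0,0]]]}' | grep -E 'ee|force'
python3 - <<'E'
from h import *
lumps(); go([.421,.292,.14],TH,15,'over pan')
E
```

```text
ee_pos: [0.443, -0.1994, 0.1642]
wrist_force: [0.5, 0.6, -2.2]
gripper_force: 117.4
ee_pos: [0.4411, -0.081, 0.1626]
wrist_force: [0.7, 0.1, -2.4]
gripper_force: 117.4
ee_pos: [0.4394, 0.0368, 0.161]
wrist_force: [0.8, -1.3, -2.7]
gripper_force: 117.4
ee_pos: [0.4374, 0.1422, 0.1605]
wrist_force: [0.1, -0.0, -1.9]
gripper_force: 117.3
scoop o [0.419  0.2417 0.1409] head 99.53 pitch 15.37 in tray 0.4639 -0.0599 nose z 0.1528
0.91 [308.1, 139.9, 30.6, 25.9] 813 scoop frame med [-0.029 -0.002  0.02 ] top 0.024
0.88 [342.4, 142.0, 38.7, 26.3] 842 scoop frame med [-0.03  -0.024  0.023] top 0.035
0.86 [264.2, 115.6, 37.5, 28.7] 854 scoop frame med [-0.013  0.023  0.018] top 0.022
0.84 [267.0, 141.0, 38.0, 25.0] 860 scoop frame med [-0.03   0.019  0.022] top 0.026
0.62 [327.8, 115.7, 38.3, 34.9] 999 scoop frame med [-0.014 -0.015  0.02 ] top 0.025
over pan shift cm [3.41 1.05 3.58] rot [-0.004 -0.006  0.   ]
```

```bash
python3 -c "
from h import *
go([.421,.292,.10],TH,0,'lvl')"
python3 -m crank '{"plan":[[[1,0.3,1.1,0,0,0,0],[2,0.6,2.2,0,0,0,0],[2.8,0.8,3,0,0,0,0],[3.4,1,3.6,0,0,0,0]]]}' | grep -E 'ee|force'
python3 -c "
from h import *
where();go([.421,.292,.085],TH,0,'lvl');go([.421,.292,.063],TH,0,'low')"
```

```text
lvl shift cm [2.96 1.06 5.22] rot [-0.004 -0.268  0.001]
ee_pos: [0.4403, 0.191, 0.1602]
wrist_force: [0.0, -0.1, -2.7]
gripper_force: 117.6
scoop o [0.4219 0.2905 0.1404] head 99.51 pitch 15.26 in tray 0.5116 -0.0709 nose z 0.1522
lvl shift cm [-1.39 -0.07  2.8 ] rot [-0.001 -0.266 -0.   ]
low shift cm [-2.98 -0.07  4.33] rot [-0.001 -0.266 -0.   ]
```

```bash
python3 -m crank '{"plan":[[[-0.28,0,0.56,0,-0.053,0,0],[-0.55,0,1.1,0,-0.106,0,0],[-0.83,0,1.7,0,-0.16,0,0],[-1.1,-0.05,2.25,0,-0.213,0,0],[-1.39,-0.07,2.8,0,-0.266,0,0]]]}' | grep -E 'ee|force'
python3 -c "
from h import *
where();go([.421,.292,.063],TH,0,'low')"
python3 -m crank '{"plan":[[[-0.22,0,0.4,0,0,0,0],[-0.45,0,0.78,0,0,0,0],[-0.68,0,1.17,0,0,0,0],[-0.9,0,1.56,0,0,0,0],[-1.1,0,1.9,0,0,0,0]]]}' | grep -E 'ee|force'
python3 -c "
from h import *
where();go([.421,.292,.058],TH,0,'low')"
```

```text
ee_pos: [0.4383, 0.2005, 0.1309]
wrist_force: [-0.2, 0.6, -3.5]
gripper_force: 117.7
scoop o [0.4216 0.2912 0.085 ] head 99.49 pitch -0.14 in tray 0.5124 -0.0706 nose z 0.0848
low shift cm [-1.06 -0.04  1.95] rot [0.    0.003 0.   ]
ee_pos: [0.4386, 0.2003, 0.1085]
wrist_force: [0.5, 1.0, -2.3]
gripper_force: 117.5
scoop o [0.4218 0.2911 0.0628] head 99.45 pitch 0.01 in tray 0.5123 -0.0709 nose z 0.0629
low shift cm [-0.16 -0.06  0.47] rot [ 0.001 -0.    -0.001]
```

```bash
for i in 1 2 3; do python3 -c "
from h import *
where()"; [ $i = 1 ] && python3 -m crank '{"plan":[[[-0.1,0,0.17,0,0,0,0],[-0.2,0,0.35,0,0,0,0],[-0.2,0,0.35,0,0,0,0]]]}' | grep wrist; [ $i = 2 ] && python3 -m crank '{"plan":[[[-0.05,0,0.087,0,0,0,0],[-0.075,0,0.13,0,0,0,0],[-0.075,0,0.13,0,0,0,0]]]}' | grep wrist;  done
```

```text
scoop o [0.4218 0.2911 0.0628] head 99.45 pitch 0.01 in tray 0.5123 -0.0709 nose z 0.0629
wrist_force: [-0.1, 0.1, -2.4]
scoop o [0.4217 0.2914 0.0591] head 99.48 pitch -0.02 in tray 0.5126 -0.0708 nose z 0.0591
wrist_force: [-0.5, -0.4, -1.6]
scoop o [0.4219 0.2917 0.0582] head 99.51 pitch -0.03 in tray 0.5128 -0.071 nose z 0.0581
```

```bash
python3 -m crank '{"plan":[[[-0.05,0,0.087,0,0,0,0],[-0.08,0,0.14,0,0,0,0],[-0.08,0,0.14,0,0,0,0],[-0.08,0,0.14,0,0,0,0]]]}' | grep wrist
python3 -c "
from h import *
where()"
python3 -m crank '{"plan":[[[0,0,0,0,0,0,0.25],[0,0,0,0,0,0,0.3],[0,0,0,0,0,0,0.4],[0,0,0,0,0,0,0.5],[0,0,0,0,0,0,0.5]]]}' 
python3 -m crank '{"plan":[[[0,0,0,0,0,0,0.5],[0,0,0,0,0,0,0.5],[0,0,0,0,0,0,0.5],[0,0,0,0,0,0,0.5],[0,0,0,0,0,0,0.5]]]}' | grep wrist
python3 - <<'E'
from h import *
im,d=lumps(); cv2.imwrite('pics/w9.png',im)
o,S=where(); C=cam('wrist'); P=cloud('wrist',d,C); L=(P-o)@S
w=(d>0)&(abs(L[...,1])<.05)&(abs(L[...,0])<.06)&(L[...,2]>.008)&(L[...,2]<.05); B=P[w][:,:2]; print('scoop walls',cv2.minAreaRect(B.astype(np.float32)*1000),np.percentile(L[w],[.5,99.5],axis=0).round(4))
E
```

```text
wrist_force: [0.1, -1.2, -0.3]
scoop o [0.422  0.2917 0.0566] head 99.5 pitch -0.03 in tray 0.5128 -0.0711 nose z 0.0566
clock: 16.57
ee_pos: [0.4386, 0.201, 0.1022]
orientation: [[-0.143, 0.986, -0.083], [0.848, 0.165, 0.503], [0.51, 0.001, -0.86]]
wrist_force: [-0.1, 0.2, 0.1]
gripper_width: 0.0426
gripper_force: 0.0
wrist_force: [0.9, 0.6, 0.5]
scoop o [0.4218 0.2917 0.0564] head 99.51 pitch -0.03 in tray 0.5128 -0.0709 nose z 0.0564
0.97 [308.4, 137.7, 34.1, 30.3] 890 scoop frame med [-0.028 -0.004  0.019] top 0.024
0.93 [268.7, 139.3, 40.9, 25.0] 879 scoop frame med [-0.029  0.018  0.02 ] top 0.025
0.88 [329.1, 109.4, 35.1, 35.7] 1067 scoop frame med [-0.011 -0.016  0.019] top 0.024
0.69 [344.8, 137.5, 36.4, 29.7] 840 scoop frame med [-0.03  -0.024  0.022] top 0.025
0.58 [263.5, 110.9, 36.5, 31.2] 895 scoop frame med [-0.011  0.023  0.018] top 0.022
0.51 [155.8, 25.4, 275.8, 230.7] 23909 scoop frame med [-0.007  0.047 -0.014] top 0.036
scoop o [0.4218 0.2917 0.0564] head 99.51 pitch -0.03 in tray 0.5128 -0.0709 nose z 0.0564
scoop walls ((422.54168701171875, 289.16253662109375), (75.65459442138672, 93.0932846069336), 9.249448776245117) [[-0.0465 -0.0377  0.0086]
 [ 0.038   0.0372  0.0362]]
```

The scoop is released level, about 3 mm from the pan's centre, with all five lumps in it, and it has been weighed for about 0.8 s. Now I'll re-grip with the same 30° slanted grip and lift.

```bash
python3 -m crank '{"plan":[[[0,0,0,0,0,0,0.1],[0,0,0,0,0,0,0],[0,0,0,0,0,0,0],[0,0,0,0,0,0,0],[0,0,0,0,0,0,0]]]}' 120 | grep -E 'grip|wrist'
python3 -m crank '{"plan":[[[0,0,0,0,0,0,0],[0.2,0,-0.35,0,0,0,0],[0.5,0,-0.87,0,0,0,0],[1,0,-1.7,0,0,0,0],[1.5,0,-2.6,0,0,0,0]]]}' 120 | grep -E 'grip|wrist'
python3 - <<'E'
from h import *
BC=np.array([.457,.030]); h=67; f=np.array([np.cos(h*D),np.sin(h*D)])
o,S=where(); go([.4215,.292,.15],TH,12,'up')
go(np.r_[BC-f*.025,.16],h,10,'overbox',(.045,0,0))
E
```

```text
wrist_force: [0.3, -0.5, 0.4]
gripper_width: 0.014
gripper_force: 117.0
wrist_force: [-0.1, -0.3, -1.8]
gripper_width: 0.0141
gripper_force: 117.3
scoop o [0.4214 0.2913 0.0871] head 99.52 pitch -0.04 in tray 0.5125 -0.0705 nose z 0.0871
up shift cm [ 1.59  0.02 -4.01] rot [0.   0.21 0.  ]
overbox shift cm [-24.54  -9.88 -20.16] rot [-0.331  0.17   0.462]
```

```bash
python3 -m crank '{"plan":[[[0.3,0,-0.8,0,0.04,0,0],[0.6,0,-1.6,0,0.08,0,0],[1,0,-2.4,0,0.13,0,0],[1.3,0,-3.2,0,0.17,0,0],[1.6,0,-4,0,0.21,0,0]]]}' 120 | grep -E 'grip|wrist'
python3 - <<'E'
from h import *
BC=np.array([.457,.030]); h=67; f=np.array([np.cos(h*D),np.sin(h*D)])
o,S=where(); go(np.r_[BC-f*.025,.17],h,10,'overbox',(.045,0,0))
E
```

```text
wrist_force: [0.1, -0.0, -2.1]
gripper_width: 0.0142
gripper_force: 117.3
scoop o [0.4219 0.292  0.1509] head 99.56 pitch 12.08 in tray 0.5131 -0.0711 nose z 0.1603
overbox shift cm [-21.51  -9.93 -21.96] rot [-0.376 -0.036  0.425]
```

```bash
cat >> h.py <<'E'
BC=np.array([.457,.030]); BH=67; bf=np.array([np.cos(BH*D),np.sin(BH*D)])
def ob(u,z,pitch,n=''): return go(np.r_[BC+bf*u,z],BH,pitch,n,(.045,0,0))
E
python3 -m crank '{"plan":[[[-0.6,-0.3,-0.6,-0.01,0,0.012,0],[-2,-0.9,-2,-0.035,-0.004,0.04,0],[-4,-1.9,-4.1,-0.07,-0.007,0.08,0],[-6.2,-2.9,-6.3,-0.11,-0.01,0.125,0],[-8.6,-4,-8.8,-0.15,-0.014,0.17,0]]]}' | grep -E 'ee|wrist'
python3 -c "
from h import *
ob(-.025,.17,10)"
```

```text
ee_pos: [0.4197, 0.065, 0.1813]
wrist_force: [0.0, -0.4, -1.8]
 shift cm [-13.65  -1.5  -13.51] rot [-0.225 -0.018  0.253]
```

```bash
python3 -m crank '{"plan":[[[-1.6,-0.2,-1.6,-0.025,-0.002,0.03,0],[-3.3,-0.4,-3.3,-0.055,-0.004,0.06,0],[-5,-0.6,-5,-0.085,-0.006,0.095,0],[-6.8,-0.75,-6.8,-0.115,-0.009,0.13,0],[-8.2,-0.9,-8.1,-0.14,-0.011,0.155,0]]]}' | grep -E 'ee|wrist'
python3 -c "
from h import *
ob(-.025,.17,10)"
```

```text
ee_pos: [0.4041, -0.0503, 0.1871]
wrist_force: [0.2, -0.1, -1.2]
 shift cm [-5.41  0.93 -5.26] rot [-0.083 -0.007  0.097]
```

```bash
python3 -m crank '{"plan":[[[-1.4,0.2,-1.4,-0.02,0,0.025,0],[-2.8,0.45,-2.8,-0.04,0,0.05,0],[-4.2,0.7,-4.1,-0.065,0,0.075,0],[-5,0.87,-4.9,-0.08,-0.005,0.09,0],[-5.4,0.93,-5.25,-0.083,-0.007,0.097,0]]]}' | grep -E 'ee|wrist'
python3 - <<'E'
from h import *
im,d=lumps(); C=cam('wrist'); P=cloud('wrist',d,C); cv2.imwrite('pics/w10.png',im)
B=P[(d>0)&(P[...,2]>.069)&(P[...,2]<.079)&(np.hypot(P[...,0]-.457,P[...,1]-.03)<.1)]; print('box',len(B),cv2.minAreaRect(B[:,:2].astype(np.float32)*1000))
ob(-.025,.17,10);ob(-.025,.15,-10);ob(-.022,.10,-30); print(r.observe()['joint_pos'].round(2))
E
```

```text
ee_pos: [0.3932, -0.1247, 0.1909]
wrist_force: [0.5, -1.0, -1.7]
scoop o [ 0.4302 -0.033   0.1619] head 67.07 pitch 10.01 in tray 0.1912 -0.0256 nose z 0.1698
0.92 [264.0, 112.6, 38.1, 30.2] 916 scoop frame med [-0.012  0.023  0.018] top 0.022
0.82 [308.9, 138.6, 34.7, 29.0] 884 scoop frame med [-0.029 -0.004  0.019] top 0.023
0.81 [269.6, 139.3, 37.2, 28.1] 855 scoop frame med [-0.03   0.017  0.02 ] top 0.024
0.76 [328.5, 110.7, 40.1, 36.5] 1022 scoop frame med [-0.012 -0.017  0.019] top 0.023
box 0 ((0.0, 0.0), (0.0, 0.0), 0.0)
 shift cm [-0.12  0.01 -0.15] rot [-0.003 -0.001  0.002]
 shift cm [ 2.89  0.01 -1.21] rot [-0.003 -0.35   0.002]
 shift cm [4.79 0.02 1.83] rot [-0.002 -0.699  0.003]
[-0.79  0.35  2.11  0.73  1.13 -0.86]
```

```bash
python3 -m crank '{"plan":[[[0.6,0,-0.25,0,-0.07,0,0],[1.2,0,-0.5,0,-0.14,0,0],[1.8,0,-0.75,0,-0.21,0,0],[2.4,0,-1,0,-0.28,0,0],[2.9,0,-1.2,0,-0.35,0,0]]]}' | grep -E 'ee|wrist'
python3 -c "
from h import *
where(); ob(-.022,.10,-28)"
```

```text
ee_pos: [0.3988, -0.1089, 0.2191]
wrist_force: [0.4, 0.3, -2.4]
scoop o [ 0.4292 -0.0318  0.1579] head 67.32 pitch -10.1 in tray 0.1925 -0.0248 nose z 0.15
 shift cm [2.2  0.11 2.35] rot [-0.002 -0.312  0.005]
```

```bash
python3 -m crank '{"plan":[[[0.45,0,0.45,0,-0.06,0,0],[0.9,0,0.9,0,-0.12,0,0],[1.35,0.05,1.4,0,-0.19,0,0],[1.8,0.1,1.9,0,-0.25,0,0],[2.2,0.11,2.35,0,-0.312,0.005,0]]]}' | grep -E 'ee|wrist'
python3 -c "
from h import *
where(); ob(-.02,.088,-40);ob(-.02,.083,-62)"
```

```text
ee_pos: [0.4107, -0.0823, 0.2044]
wrist_force: [0.5, 0.1, -1.6]
scoop o [ 0.4325 -0.0262  0.1208] head 67.15 pitch -27.96 in tray 0.1975 -0.029 nose z 0.0997
 shift cm [ 2.59  0.03 -0.56] rot [-0.003 -0.21   0.001]
 shift cm [ 7.83  0.03 -1.75] rot [-0.002 -0.594  0.002]
```

```bash
python3 -m crank '{"plan":[[[0.9,0,-0.2,0,-0.07,0,0],[1.7,0,-0.4,0,-0.14,0,0],[2.6,0,-0.56,0,-0.21,0,0],[3.8,0,-0.8,0,-0.3,0,0],[5.1,0,-1.05,0,-0.39,0,0]]]}' | grep -E 'ee|wrist'
python3 -c "
from h import *
where(); ob(-.02,.083,-62)"
```

```text
ee_pos: [0.4305, -0.0363, 0.2181]
wrist_force: [-0.5, -0.6, -0.8]
scoop o [ 0.4382 -0.0139  0.1179] head 67.06 pitch -50.4 in tray 0.2087 -0.0367 nose z 0.0832
 shift cm [ 2.31  0.   -1.63] rot [-0.001 -0.202  0.   ]
```

```bash
python3 -m crank '{"plan":[[[0.5,0,-0.35,0,-0.045,0,0],[1,0,-0.7,0,-0.09,0,0],[1.5,0,-1.05,0,-0.135,0,0],[2,0,-1.4,0,-0.18,0,0],[2.3,0,-1.6,0,-0.202,0,0]]]}' | grep -E 'ee|wrist'
python3 -m crank '{"plan":[[[0,0,0,0,0,0,0],[0,0,0,0,0,0,0],[0,0,0,0,0,0,0]]]}' | grep -E 'ee|wrist'
python3 - <<'E'
from h import *
im,d=lumps()
im2,d2=r.capture('scene'); P=cloud('scene',d2); summ('scene',['sample_box'],P,d2); summ('scene',['lump_1'],P,d2,6)
im3,d3=r.capture('side'); a=cv2.resize(im2[160:270,220:360],(400,314)); b=cv2.resize(im3[160:270,230:370],(400,314)); cv2.imwrite('pics/t11.png',np.hstack([a,b]))
E
```

```text
ee_pos: [0.4412, -0.0108, 0.2247]
wrist_force: [0.5, -0.5, -0.9]
ee_pos: [0.441, -0.0128, 0.2248]
wrist_force: [-0.0, -0.5, -1.1]
scoop o [ 0.4406 -0.0087  0.1219] head 67.29 pitch -61.69 in tray 0.2134 -0.0399 nose z 0.0823
0.56 [248.3, 52.1, 142.5, 331.8] 24447 scoop frame med [-0.022 -0.     0.007] top 0.073
scene sample_box 0.78 [267.5, 197.9, 40.8, 34.8] 912 med [ 0.446 -0.     0.038] lo [ 0.393 -0.035 -0.002] hi [0.512 0.096 0.078]
scene lump_1 0.64 [276.1, 154.1, 24.5, 55.9] 748 med [ 0.441 -0.012  0.157] lo [ 0.407 -0.037  0.079] hi [0.479 0.021 0.269]
scene lump_1 0.29 [282.4, 229.6, 93.0, 77.1] 3563 med [ 0.44  -0.224  0.002] lo [ 0.348 -0.334 -0.002] hi [ 0.522 -0.117  0.03 ]
```

View pics/t11.png

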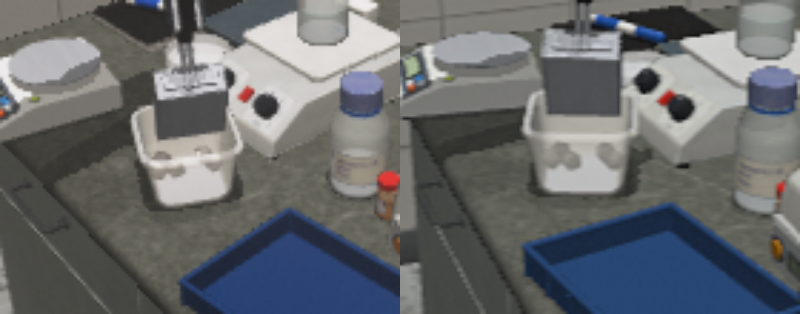

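The picture shows the box upright with the lumps in its bottom (left half 155–215, 150–175), nothing on the bench, the tray empty, and the wrist reading the empty scoop's weight. Raising and returning to the balance.

```bash
python3 -c "
from h import *
ob(-.02,.17,-50)"
```

```text
shift cm [-6.45 -0.1  -5.4 ] rot [-0.003  0.204 -0.   ]
```

```bash
python3 -m crank '{"plan":[[[-1.3,0,-1.3,0,0,0,0],[-2.6,0,-2.7,0,0,0,0],[-3.9,0,-3.9,0,0.06,0,0],[-5.2,0,-4.8,0,0.13,0,0],[-6.45,0,-5.4,0,0.2,0,0]]]}' | grep -E 'ee|wrist'
python3 -c "
from h import *
where(); go([.43,.12,.17],85,-20,'mid'); go([.421,.292,.12],TH,0,'pan')"
```

```text
ee_pos: [0.4314, -0.0379, 0.3056]
wrist_force: [-0.5, -0.5, -1.8]
scoop o [ 0.4393 -0.0149  0.2055] head 67.1 pitch -50.06 in tray 0.2075 -0.0375 nose z 0.171
mid shift cm [ 9.36 -3.93  3.19] rot [-0.025  0.52  -0.316]
pan shift cm [25.65 -8.72  5.83] rot [ 0.057  0.849 -0.582]
```

```bash
python3 -m crank '{"plan":[[[1.9,-0.8,0.6,-0.005,0.1,-0.06,0],[3.8,-1.6,1.2,-0.01,0.2,-0.12,0],[5.6,-2.4,1.9,-0.015,0.31,-0.19,0],[7.5,-3.2,2.5,-0.02,0.42,-0.25,0],[9.36,-3.9,3.2,-0.025,0.52,-0.316,0]]]}' | grep -E 'ee|wrist'
python3 -c "
from h import *
where(); go([.421,.292,.12],TH,0,'pan')"
```

```text
ee_pos: [0.4253, 0.0491, 0.2436]
wrist_force: [0.6, -0.0, -1.6]
scoop o [0.43   0.1201 0.1692] head 84.98 pitch -19.96 in tray 0.3422 -0.0507 nose z 0.1538
pan shift cm [13.54 -0.09 10.5 ] rot [ 0.091  0.347 -0.237]
```

```bash
python3 -m crank '{"plan":[[[2.7,0,2.1,0.018,0.07,-0.047,0],[5.4,0,4.2,0.036,0.14,-0.095,0],[8.1,0,6.3,0.055,0.21,-0.142,0],[10.8,0,8.4,0.073,0.28,-0.19,0],[13.5,-0.1,10.5,0.091,0.347,-0.237,0]]]}' | grep -E 'ee|wrist'
python3 -c "
from h import *
where(); go([.421,.292,.065],TH,0,'low')"
```

```text
ee_pos: [0.4381, 0.2007, 0.164]
wrist_force: [0.1, -0.8, -1.1]
scoop o [0.4213 0.2915 0.1183] head 99.43 pitch -0.03 in tray 0.5127 -0.0703 nose z 0.1183
low shift cm [-2.67 -0.    4.62] rot [-0.002  0.    -0.002]
```

```bash
python3 -m crank '{"plan":[[[-0.5,0,0.9,0,0,0,0],[-1.1,0,1.85,0,0,0,0],[-1.6,0,2.8,0,0,0,0],[-2.2,0,3.7,0,0,0,0],[-2.67,0,4.6,0,0,0,0]]]}' | grep -E 'ee|wrist'
python3 -m crank '{"plan":[[[0,0,0,0,0,0,0]]]}' | grep -E 'wrist'
python3 - <<'E'
from h import *
o,S=where(); C=cam('wrist'); im,d=r.capture('wrist'); P=cloud('wrist',d,C); L=(P-o)@S
f=(d>0)&(abs(L[...,1])<.03)&(L[...,0]>-.035)&(L[...,0]<.04)&(abs(L[...,2])<.015)
A=L[f]; k=np.linalg.lstsq(np.c_[A[:,:2],np.ones(len(A))],A[:,2],rcond=None)[0]; print('slope x,y deg',np.degrees(k[:2]),'z0 mm',k[2]*1000,'max z in pan',np.percentile(A[:,2],99.5))
go([.421,.292,.0585],TH,0,'low')
E
```

```text
ee_pos: [0.4375, 0.1996, 0.1106]
wrist_force: [-0.4, -0.0, -1.1]
wrist_force: [0.0, -0.7, -0.1]
scoop o [0.4196 0.2904 0.0637] head 99.33 pitch -0.19 in tray 0.5119 -0.0685 nose z 0.0636
slope x,y deg [-0.45267546  0.08795014] z0 mm 1.6588347583586835 max z in pan 0.0032206618732425973
low shift cm [-0.22  0.13  0.6 ] rot [-0.004  0.003 -0.006]
```

```bash
python3 -m crank '{"plan":[[[-0.08,0,0.15,0,0,0,0],[-0.16,0.05,0.3,0,0,0,0],[-0.22,0.1,0.45,0,0,0,0],[-0.22,0.1,0.45,0,0,0,0],[-0.22,0.1,0.45,0,0,0,0]]]}' | grep -E 'wrist'
python3 -c "
from h import *
where(); go([.421,.292,.057],TH,0,'low')"
```

```text
wrist_force: [-0.1, -0.3, -0.5]
scoop o [0.4215 0.2915 0.0604] head 99.37 pitch -0.17 in tray 0.5127 -0.0706 nose z 0.0603
low shift cm [-0.15 -0.04  0.34] rot [-0.003  0.003 -0.004]
```

```bash
python3 -m crank '{"plan":[[[-0.05,0,0.1,0,0,0,0],[-0.1,0,0.2,0,0.002,0,0],[-0.15,0,0.3,0,0.003,0,0],[-0.15,0,0.3,0,0.003,0,0],[-0.15,0,0.3,0,0.003,0,0]]]}' | grep -E 'wrist'
python3 -c "
from h import *
where()"
python3 -m crank '{"plan":[[[0,0,0,0,0,0,0.25],[0,0,0,0,0,0,0.4],[0,0,0,0,0,0,0.6],[0,0,0,0,0,0,0.6],[0,0,0,0,0,0,0.6]]]}' | grep -E 'wrist|grip'
```

```text
wrist_force: [0.1, -1.2, 0.7]
scoop o [0.4214 0.2919 0.0572] head 99.36 pitch 0.01 in tray 0.5131 -0.0705 nose z 0.0572
wrist_force: [0.5, -0.6, 0.8]
gripper_width: 0.0514
gripper_force: 0.0
```

Released. I'll withdraw along the fingers and check everything.

```bash
python3 -m crank '{"plan":[[[0,0,-1.5,0,0,0,0.6],[0,0,-3.5,0,0,0,0.6],[0,0,-6,0,0,0,0.6],[0,0,-9,0,0,0,0.6],[0,0,-12,0,0,0,0.6]]]}' | grep -E 'ee|clock'
python3 -m crank '{"plan":[[[0,0,0,0,-0.1,0,0.6],[0,0,0,0,-0.2,0,0.6],[-2,0,-2,0,-0.3,0,0.6],[-4,0,-4,0,-0.3,0,0.6],[-4,0,-4,0,-0.3,0,0.6]]]}' | grep -E 'ee|clock'
python3 - <<'E'
from h import *
C=cam('wrist'); im,d=r.capture('wrist'); P=cloud('wrist',d,C); z=P[...,2]; S=(d>0)&(P[...,0]>.33)&(P[...,0]<.51)&(P[...,1]>.14)&(P[...,1]<.4)
G=P[S&(z>.118)&(z<.14)]; W=P[S&(z>.064)&(z<.1)&(P[...,1]>.24)]
print('grip',cv2.minAreaRect(G[:,:2].astype(np.float32)*1000) if len(G) else 0,np.median(G[:,2]),'walls',cv2.minAreaRect(W[:,:2].astype(np.float32)*1000))
summ('wrist',['scoop','sample_box'],P,d); summ('wrist',['lump_1'],P,d,6)
im2,d2=r.capture('scene'); P2=cloud('scene',d2); summ('scene',['sample_box','media_bottle','conical_flask','petri_dishes'],P2,d2)
a=cv2.resize(im,(400,250)); b=cv2.resize(im2[150:320,190:450],(400,262)); cv2.imwrite('pics/f12.png',np.vstack([a,b]))
E
```

```text
clock: 25.37
ee_pos: [0.448, 0.1401, 0.2068]
clock: 25.78
ee_pos: [0.459, 0.0851, 0.2217]
grip ((437.9373779296875, 192.99151611328125), (17.216102600097656, 80.56127166748047), 10.314854621887207) 0.12666429281986832 walls ((427.0686340332031, 257.0884704589844), (74.78389739990234, 24.615367889404297), 7.916093349456787)
wrist scoop 0.65 [270.1, 0.9, 96.6, 136.2] 5190 med [0.436 0.231 0.119] lo [0.392 0.156 0.058] hi [0.463 0.275 0.128]
wrist sample_box 0.89 [249.8, 195.0, 138.4, 155.9] 13011 med [0.462 0.014 0.032] lo [ 0.408 -0.032  0.002] hi [0.513 0.096 0.076]
wrist lump_1 0.78 [336.4, 235.9, 21.1, 19.4] 300 med [0.489 0.054 0.02 ] lo [0.48  0.045 0.012] hi [0.5   0.062 0.023]
wrist lump_1 0.74 [297.6, 233.3, 20.3, 16.5] 282 med [0.45  0.051 0.019] lo [0.441 0.041 0.011] hi [0.459 0.059 0.023]
wrist lump_1 0.71 [281.5, 221.7, 16.2, 13.1] 298 med [0.431 0.061 0.02 ] lo [0.422 0.052 0.012] hi [0.44  0.069 0.025]
wrist lump_1 0.64 [295.7, 209.6, 25.6, 16.6] 299 med [0.445 0.076 0.02 ] lo [0.435 0.066 0.012] hi [0.455 0.083 0.023]
wrist lump_1 0.56 [196.1, 1.4, 189.8, 87.0] 7797 med [0.389 0.241 0.043] lo [0.313 0.216 0.011] hi [0.478 0.278 0.058]
wrist lump_1 0.54 [332.2, 252.9, 20.0, 17.6] 302 med [0.49  0.035 0.02 ] lo [0.481 0.026 0.012] hi [0.5   0.042 0.024]
scene sample_box 0.83 [266.6, 193.7, 38.7, 36.7] 1161 med [0.459 0.035 0.045] lo [ 0.394 -0.035  0.002] hi [0.517 0.095 0.073]
scene media_bottle 0.74 [280.8, 175.6, 18.1, 12.8] 247 med [0.596 0.235 0.027] lo [0.565 0.204 0.004] hi [0.648 0.28  0.03 ]
scene conical_flask 0.81 [404.7, 258.6, 33.8, 48.0] 935 med [ 0.553 -0.459  0.049] lo [ 0.533 -0.483  0.004] hi [ 0.584 -0.43   0.112]
scene petri_dishes 0.52 [278.0, 173.1, 22.5, 17.4] 292 med [0.594 0.235 0.027] lo [0.565 0.2   0.   ] hi [0.649 0.283 0.03 ]
```

View pics/f12.png

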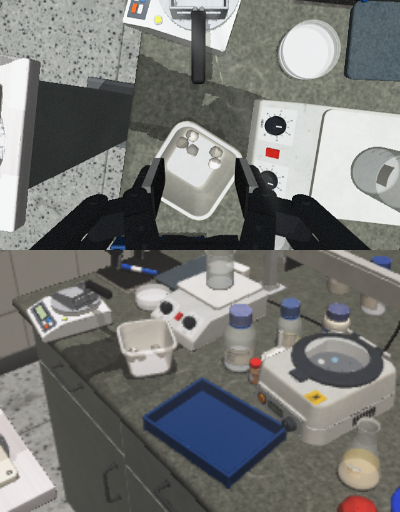

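The final view shows all five lumps inside the upright box (top half 175–225, 130–165). The scoop stands level on the balance, its grip at the expected height, and the bystanders are where they were. Handing in.

```bash
python3 -c "
from h import *
print(r.hand_in())"
```

```text
the job is handed in; nothing more can be done
None
```

The job is handed in, and the hand-in call returned no verdict. All five lumps were scooped, weighed on the balance and tipped into the upright sample box, and the empty scoop stands released and level near the middle of the balance pan, at about 26 s of the 72 s allowed.

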